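# Make up the cobbler's job tray

### The job

Make up the blue job tray for the next boot repair: stand the large heel block, the bristle brush, the thick thread spool and the roll of binding tape upright in the tray, each in the middle of the compartment whose pad shows its silhouette. Set them down without dropping them, and leave the small heel block and the slim spool standing where they are.

Things in the scene. Friction and masses are not known exactly. Their poses are not given: they have to be found in the camera images.
- heel_mid (a point): Large heel block: D-shaped from above, brown stacked leather with a black rubber top, 60 mm long (x), 54 mm wide (y), 46 mm high. The point is its centre, half-way up (23 mm above its foot). x points to the round end; the two flat parallel sides face +y and -y from 30 mm behind the centre to 3 mm ahead: grip across y, some 8 mm behind the centre. About 0.1 kg.
- brush_mid (a point): Bristle brush standing on its black bristles: a rounded light-wood back on top, 72 mm long (x), 36 mm wide (y), 48 mm high. The point is its centre, half-way up (24 mm above its foot). About 0.08 kg. Rigid; grip it across y.
- spool_mid (a point): Thick thread spool standing upright, wound black with light-wood end discs: 40 mm diameter, 58 mm high. The point is its centre, half-way up (29 mm above its foot). z along its axis. About 0.06 kg.
- roll_mid (a point): Roll of grey binding tape standing with its hole upward: 54 mm outer diameter, 30 mm hole, 46 mm high, rigid. The point is its centre (in the hole), half-way up (23 mm above its foot). z along its axis. Grip it across the outside. About 0.07 kg.
- small_heel_mid (a point): Small heel block, a look-alike to be left alone: the same make and shape as the large one but 42 mm long (x), 36 mm wide (y), 46 mm high. The point is its centre, half-way up.
- slim_spool_mid (a point): Slim thread spool, a look-alike to be left alone: the same make and height (58 mm) as the thick one but 28 mm in diameter. The point is its centre, half-way up.
- pad_heel: White pad, 94 mm square, 3 mm thick, in one of the four compartments (2 x 2, 96 mm square inside, centres 100 mm apart) of the shallow fixed blue tray; the 4 mm walls rise 8 mm above the pad's top. Shows a black D, 60 x 54 mm, round end to +x, for the heel block, centred. Origin: centre of the pad's underside; its top is 3 mm higher; z up, x and y along the tray's sides.
- pad_brush: White pad, 94 mm square, 3 mm thick, in one of the four compartments (2 x 2, 96 mm square inside, centres 100 mm apart) of the shallow fixed blue tray; the 4 mm walls rise 8 mm above the pad's top. Shows a black rectangle, 72 (x) by 36 mm, for the brush, centred. Origin: centre of the pad's underside; its top is 3 mm higher; z up, x and y along the tray's sides.
- pad_spool: White pad, 94 mm square, 3 mm thick, in one of the four compartments (2 x 2, 96 mm square inside, centres 100 mm apart) of the shallow fixed blue tray; the 4 mm walls rise 8 mm above the pad's top. Shows a plain black disc, 40 mm across, for the thick spool, centred. Origin: centre of the pad's underside; its top is 3 mm higher; z up, x and y along the tray's sides.
- pad_roll: White pad, 94 mm square, 3 mm thick, in one of the four compartments (2 x 2, 96 mm square inside, centres 100 mm apart) of the shallow fixed blue tray; the 4 mm walls rise 8 mm above the pad's top. Shows a black ring, 54 mm across with a 30 mm white middle, for the tape roll, centred. Origin: centre of the pad's underside; its top is 3 mm higher; z up, x and y along the tray's sides.
Things that resemble listed ones, but are neither listed nor needed, are in the scene too. Leave any red or yellow look-alike of the part that bears roll_mid alone. Leave any turquoise look-alike of the part that bears spool_mid alone.

How it is judged:
At the end, for the whole second after the job is handed in: Heel block, brush, thick spool and tape roll each stand upright (7 degrees) at rest on the pad with their silhouette, centres within 15 mm of the pad's centre from above, feet within 5 mm of its top; small heel block and slim spool upright, within 20 mm of their start (horizontal distance between heel_mid and pad_heel below 0.015 m and z of heel_mid in the frame of pad_heel between 0.021 and 0.031 m and angle between each of heel_mid, brush_mid, spool_mid, roll_mid, small_heel_mid, slim_spool_mid's own z axis and vertical below 0.12 rad and linear speed of each of heel, brush, spool, roll below 0.02 m/s and horizontal distance between brush_mid and pad_brush below 0.015 m and z of brush_mid in the frame of pad_brush between 0.022 and 0.032 m and horizontal distance between spool_mid and pad_spool below 0.015 m and z of spool_mid in the frame of pad_spool between 0.027 and 0.037 m and horizontal distance between roll_mid and pad_roll below 0.015 m and z of roll_mid in the frame of pad_roll between 0.021 and 0.031 m and distance of each of small_heel_mid, slim_spool_mid from where it was at the start of the episode below 0.02 m); the robot touches nothing.
It fails at once if one of the four things is dropped or knocked over: out of the fingers it moves faster than 0.7 m/s (a fall of about 25 mm) ((linear speed of heel above 0.7 m/s and contact force between the fingers and heel below 0.05 N) or (linear speed of brush above 0.7 m/s and contact force between the fingers and brush below 0.05 N) or (linear speed of spool above 0.7 m/s and contact force between the fingers and spool below 0.05 N) or (linear speed of roll above 0.7 m/s and contact force between the fingers and roll below 0.05 N)).
It fails at once if the small heel block or the slim spool is moved more than 20 mm (distance of any of small_heel_mid, slim_spool_mid from where it was at the start of the episode above 0.02 m).
It also fails if it takes over 120 s, if anything falls off the work surface, if the arm or the gripper's body presses on something with over 40 N, if the wrist force passes 120 N, or if a joint passes its speed limit or range.

### The arm

A 7-joint arm with a two-finger parallel gripper is mounted at the origin on the work surface. World frame = base frame: x ahead of the robot, y to its left, z up, the work surface at z = 0. Lengths are in m, angles in rad, forces in N, time in s.
With the tool pointing down it reaches from about 0.4 to 0.85 m from the base axis. Payload 4.5 kg.
Tool frame: the origin (TCP) lies on the centre line of the jaws, within the pads' length; the fingertips stand 11 mm ahead of it and the grasp point (between the pads) lies 8 mm behind it; z points along the fingers, y is the line along which they close (so a half turn about z gives the same grasp; the last joint's range is limited). The gripper opens to 88 mm and grips with 3 to 60 N. Pads are 18 mm wide; open, the fingers measure 123 mm over their backs; the gripper's body (75 mm by 187 mm) begins 45 mm behind the grasp point.
Start: joints at [-1.276, 0.689, -0.195, 1.565, 0.157, 0.902, -0.215], TCP at [0.161, 0.604, 0.25] pointing down, gripper open.
Joint ranges: [-3.01, 3.01], [-0.46, 2.08], [-1.47, 1.51], [0.13, 2.56], [-1, 4.14], [0.04, 2.09], [-2.66, 2.66]. Speed limits (rad/s): [2.57, 2.57, 3.14, 3.14, 3.14, 3.14, 3.14].

### API

Orientations are given as a unit quaternion [x, y, z, w].
In Python, from plant import * gives the robot as it stands. The module is installed in compiled form; this text tells all that it offers.
- The arm moves only by the tool send_rows, never from a script. Its argument "motion" is a list of rows, each an object of numbers: "x", "y", "z": the shift along the tool's x, y, z in cm; "rx", "ry", "rz": the turn, a rotation vector about the tool's x, y, z in rad; "jaw": the finger opening in cm, from 0 to 8.81. In form: [{"x": .., "y": .., "z": .., "rx": .., "ry": .., "rz": .., "jaw": ..}, ...]. A call has exactly 5 rows; each row shifts and turns the commanded pose from where the row before left it, along the tool's axes as they then stand; what a row does not reach is not made up. A row lasts 1/10 s, in which the tool goes at most 50 mm and 8.59 degrees, less where a joint would pass 70% of its speed; a pose out of reach is approached as far as the arm can. A call is refused whole if a number of a shift passes 5 or a number of a turn 0.15, either way. A call with a gripper value outside its range is refused whole. The fingers move at their own pace and stop on an object; "grip_force" is the grip in N (left out, the last holds). Time passes only in rows, so rows that do not move let the fingers close, or fill a call up. It gives the time, the measured TCP pose, the force, the opening and the grip force at its end, in the units of the state.
- get_state(): the state, without advancing time (a new reading comes with each control period).
- snapshot(name): name is "side" or "top"; returns a dict with "img" (480x640x3 uint8, red, green, blue), "vertical_fov" (degrees; the focal length in pixels is half the picture's height over the tangent of half this angle, whatever the lens; pixels are square), "cx", "cy" (the principal point, pixels), "extrinsics" (4x4, takes a point from camera to world coordinates). Camera axes: x right, y up, looking along -z (the intrinsics and any distortion apply to the point x, -y, -z); pixel columns grow to the right and rows downward; lengths in m; the calibration is good to about 2 mm. A picture is of the moment at which its call begins. There is no depth.
- finish_job(): hands the job in; it is judged then, once.
The state is a dict: "clock": time; "q": joint angles; "qd": joint speeds; "joint_torque": joint torques, N m; "tool_pos": TCP position; "eef_rot": TCP orientation; "contact_force": force on the tool from outside, world axes, zero at the start; "moment": the same for the moment, N m; "opening": opening from 0.0 (shut) to 1.0 (fully open); "finger_force": force on a finger pad.
Only numpy, scipy, OpenCV 4.12 (cv2) and the standard library are available. Lean on these libraries where they do the work, as an engineer would, in place of code of your own. Each camera call takes 0.05 s, during which the arm holds its last target. There are 200 camera calls.

## Working session

There is one attempt and no reset: what is moved stays moved. The work goes in short steps, Python scripts to look and compute and a tool call to move; the robot and the scene stay as the last step left them, time stands still between calls to the robot, and variables do not carry over. Pictures are saved under pics/ and viewed, at most 14 in all, crops included, and the job is handed in when it is done.

Besides the shell and the picture viewer there is one more tool, called after "Emit:" as name([rows], argument=value, ...), one row to a line, values as JSON. send_rows: Moves the arm, as the interface text tells. Its arguments: {"type":"object","properties":{"motion":{"type":"array"},"grip_force":{"type":"number"}},"required":["motion"]}

```bash
mkdir -p pics
python3 - <<'E'
from plant import *
import cv2
s=get_state();print({k:s[k] for k in('clock','tool_pos','eef_rot','opening')})
for n in('top','side'):
    c=snapshot(n);cv2.imwrite(f'pics/{n}0.png',c['img'][:,:,::-1]);print(n,c['vertical_fov'],c['cx'],c['cy'],c['extrinsics'],[k for k in c])
E
```

```text
{'clock': 0.0, 'tool_pos': array([0.16106462, 0.60325772, 0.24892049]), 'eef_rot': array([ 1.29993547e-01,  9.91514424e-01, -9.07620801e-04, -4.43032352e-05]), 'opening': 0.9949184877483416}
top 42.322692253809606 318.20683081841514 238.73848406463992 [[ 0.01362235  0.98561197 -0.16847398  0.32003965]
 [-0.9995602   0.01786151  0.02367226  0.06721698]
 [ 0.02634087  0.16807741  0.98542181  1.12882761]
 [ 0.          0.          0.          1.        ]] ['img', 'vertical_fov', 'cx', 'cy', 'extrinsics']
side 49.40090635093975 318.20460943776 235.98494507234057 [[-0.99245608  0.07895613 -0.09379152  0.43490374]
 [-0.1218711  -0.5520152   0.82487978  0.86289924]
 [ 0.01335497  0.83008743  0.55747332  0.59426082]
 [ 0.          0.          0.          1.        ]] ['img', 'vertical_fov', 'cx', 'cy', 'extrinsics']
```

View pics/top0.png

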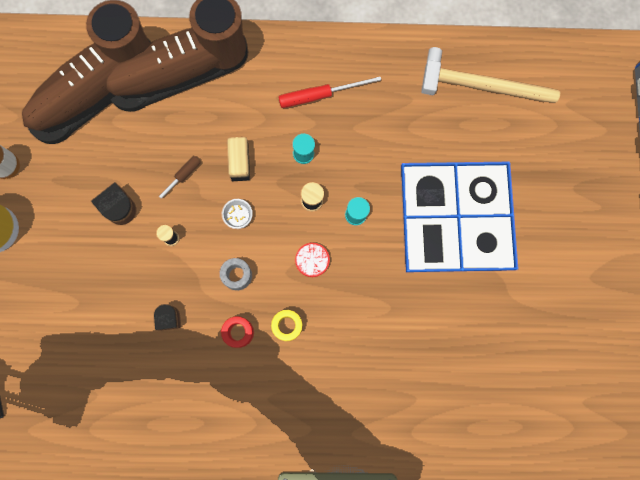

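View pics/side0.png

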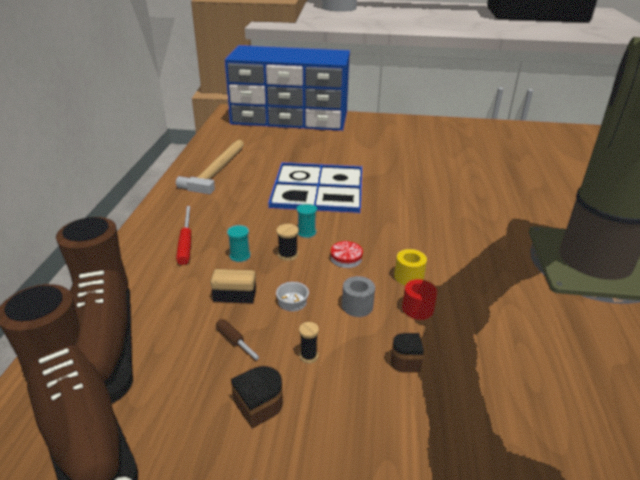

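Run:
```python
import cv2
a=cv2.imread('pics/top0.png')[120:346,80:380]
cv2.imwrite('pics/crop1.png',cv2.resize(a,None,fx=2.6,fy=2.6,interpolation=cv2.INTER_CUBIC))
```

```text
(no output)
```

View pics/crop1.png

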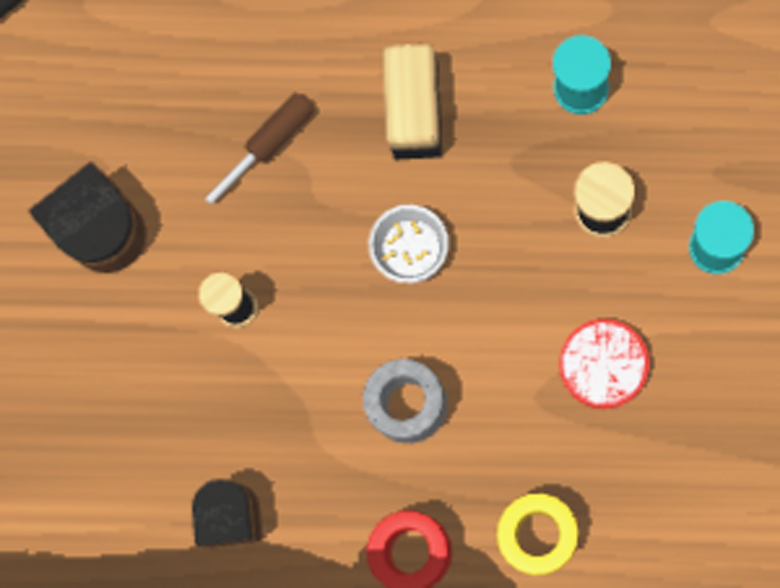

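```bash
cat > h.py <<'E'
from plant import *
import cv2, numpy as np
def ray(c,u,v,z):
    f=240/np.tan(np.radians(c['vertical_fov']/2));E=np.array(c['extrinsics'])
    d=E[:3,:3]@np.array([(u-c['cx'])/f,-(v-c['cy'])/f,-1.]);o=E[:3,3]
    return o+d*(z-o[2])/d[2]
def blobs(m,box):
    x0,y0,x1,y1=box;w=np.zeros(m.shape,np.uint8);w[y0:y1,x0:x1]=m[y0:y1,x0:x1]
    cs,_=cv2.findContours(w,cv2.RETR_EXTERNAL,cv2.CHAIN_APPROX_NONE)
    return max(cs,key=cv2.contourArea) 
def top(c,box,kind,z):
    a=c['img'].astype(int);r,g,b=a[...,0],a[...,1],a[...,2]
    m={'pale':(g>175)&(b>105)&(r-b>40),'dark':(a.max(2)<75),'grey':(a.max(2)-a.min(2)<25)&(a.max(2)>85),'black':a.max(2)<110}[kind]
    k=blobs(m.astype(np.uint8),box)
    P=np.array([ray(c,u,v,z)[:2]*1000 for u,v in k[:,0]],np.float32)
    (cx,cy),(w,h),an=cv2.minAreaRect(P)
    return np.round([cx,cy],1),np.round([w,h,an],1),P
E
python3 - <<'E'
from h import *
c=snapshot('top')
for n,b,k,z in [('heel',(80,170,140,235),'dark',.046),('brush',(220,125,260,190),'pale',.048),('spool',(295,175,330,215),'pale',.058),('slim',(150,220,185,250),'pale',.058),('roll',(215,253,256,295),'grey',.046),('small',(145,298,190,331),'dark',.046),
 ('pheel',(410,170,450,211),'black',.006),('pring',(465,172,500,208),'black',.006),('pbrush',(412,219,455,268),'black',.006),('pdisc',(470,225,505,260),'black',.006)]:
    r=top(c,b,k,z);print(n,r[0],r[1])
    if 'heel' in n:
        M=cv2.moments(r[2]);print(' centroid',M['m10']/M['m00'],M['m01']/M['m00'])
E
```

```text
heel [557.4 400.8] [72.7 54.5 41.8]
 centroid 560.802007160488 402.3696699129205
brush [654.6 189.9] [69.5 32.3  2.2]
spool [586.2  53.6] [38.3 39.1  1. ]
slim [509.3 310.6] [26.6 27.8  1.1]
roll [440.6 184.6] [56.3 51.5 46.4]
small [364.2 300.9] [41.4 42.5  7.9]
pheel [ 607.5 -167.2] [55.8 51.8  1.2]
 centroid 605.2264248005642 -167.39253147780906
pring [ 610.4 -266.9] [50.2 51.2  1.2]
pbrush [ 507.2 -170.6] [69.6 33.5  2.2]
pdisc [ 510.7 -271.2] [35.4 36.  88.3]
```

```bash
cat >> h.py <<'E'
def go(x,y,z,h=None,quiet=False):
    """remaining tool shift (cm) and turn (rad) to a TCP target in mm, heading of tool y in deg"""
    from scipy.spatial.transform import Rotation as R
    s=get_state();M=R.from_quat(s['eef_rot']).as_matrix();p=np.array(s['tool_pos'])
    d=M.T@(np.array([x,y,z])/1000-p)*100
    hd=np.degrees(np.arctan2(M[1,1],M[0,1]));rz=0
    if h is not None: rz=-np.radians((h-hd+180)%360-180)
    down=M[:,2]
    print('t',round(s['clock'],2),'pos',np.round(p*1000,1),'head',round(hd,1),'tilt',np.round(M.T@[0,0,-1],3),'shift cm',np.round(d,2),'rz',round(rz,3),'F',np.round(s['contact_force'],2),'open',round(s['opening'],3),'ff',np.round(s['finger_force'],2),'q7',np.round(s['q'][6],2))
E
python3 -c "
from h import *
go(654.6,189.9,150)
go(654.6,189.9,150,92)"
```

```text
t 0.15 pos [161.1 603.4 249.1] head 75.1 tilt [0.    0.001 1.   ] shift cm [-58.34 -27.22   9.96] rz 0 F [ 1.06  0.32 -0.45] open 1.0 ff 0.0 q7 -0.22
t 0.15 pos [161.1 603.4 249.1] head 75.1 tilt [0.    0.001 1.   ] shift cm [-58.34 -27.22   9.96] rz -0.296 F [ 1.06  0.32 -0.45] open 1.0 ff 0.0 q7 -0.22
```

Emit:
send_rows([
  {"x": -3.9, "y": -1.8},
  {"x": -3.9, "y": -1.8},
  {"x": -3.9, "y": -1.8},
  {"x": -3.9, "y": -1.8},
  {"x": -3.9, "y": -1.8},
], grip_force=15)

```text
schema error: expected keys x, y, z, rx, ry, rz, jaw
```

Emit:
send_rows([
  {"x": -3.9, "y": -1.8},
  {"x": -3.9, "y": -1.8},
  {"x": -3.9, "y": -1.8},
  {"x": -3.9, "y": -1.8},
  {"x": -3.9, "y": -1.8},
])

```text
schema error: expected keys x, y, z, rx, ry, rz, jaw
```

Emit:
send_rows([
  {"x": -3.9, "y": -1.8},
  {"x": -3.9, "y": -1.8},
  {"x": -3.9, "y": -1.8, "jaw": 6},
  {"rz": -0.148, "jaw": 6},
  {"rz": -0.148, "jaw": 6},
])

```text
schema error: expected keys x, y, z, rx, ry, rz, jaw
```

```bash
python3 -c "
from h import *
go(654.6,189.9,110,92)"
```

```text
t 0.15 pos [161.1 603.4 249.1] head 75.1 tilt [0.    0.001 1.   ] shift cm [-58.34 -27.22  13.96] rz -0.296 F [ 1.06  0.32 -0.45] open 1.0 ff 0.0 q7 -0.22
```

All keys are needed.

Emit:
send_rows([
  {"x": -4.2, "y": -2, "z": 0, "rx": 0, "ry": 0, "rz": 0, "jaw": 8.8},
  {"x": -4.2, "y": -2, "z": 0, "rx": 0, "ry": 0, "rz": 0, "jaw": 8.8},
  {"x": -4.2, "y": -2, "z": 0, "rx": 0, "ry": 0, "rz": 0, "jaw": 8.8},
  {"x": -4.2, "y": -2, "z": 0, "rx": 0, "ry": 0, "rz": 0, "jaw": 8.8},
  {"x": -4.2, "y": -2, "z": 0, "rx": 0, "ry": 0, "rz": 0, "jaw": 8.8},
], grip_force=15)

```text
clock: 0.65
tool_pos: [0.3394, 0.4516, 0.2496]
eef_rot: [0.13, 0.992, -0.0, -0.0]
contact_force: [-0.0, 0.3, -0.4]
opening: 0.995
finger_force: 0.0
```

Emit:
send_rows([
  {"x": -4.2, "y": -2, "z": 0, "rx": 0, "ry": 0, "rz": 0, "jaw": 6},
  {"x": -4.2, "y": -2, "z": 0, "rx": 0, "ry": 0, "rz": 0, "jaw": 6},
  {"x": -4.2, "y": -2, "z": 0, "rx": 0, "ry": 0, "rz": 0, "jaw": 6},
  {"x": -4.2, "y": -2, "z": 0, "rx": 0, "ry": 0, "rz": 0, "jaw": 6},
  {"x": -4.2, "y": -2, "z": 0, "rx": 0, "ry": 0, "rz": 0, "jaw": 6},
])

```text
clock: 1.15
tool_pos: [0.5165, 0.3008, 0.2495]
eef_rot: [0.13, 0.992, -0.0, -0.0]
contact_force: [-0.4, -0.1, -0.2]
opening: 0.681
finger_force: 0.0
```

```bash
python3 -c "
from h import *
go(654.6,189.9,110,92)"
```

```text
t 1.15 pos [516.5 300.8 249.5] head 75.1 tilt [-0.  0.  1.] shift cm [-16.21  -7.15  13.95] rz -0.296 F [-0.43 -0.07 -0.17] open 0.681 ff 0.0 q7 0.52
```

Emit:
send_rows([
  {"x": -4.05, "y": -1.79, "z": 2, "rx": 0, "ry": 0, "rz": 0, "jaw": 6},
  {"x": -4.05, "y": -1.79, "z": 2, "rx": 0, "ry": 0, "rz": 0, "jaw": 6},
  {"x": -4.05, "y": -1.79, "z": 2, "rx": 0, "ry": 0, "rz": 0, "jaw": 6},
  {"x": -4.06, "y": -1.78, "z": 2, "rx": 0, "ry": 0, "rz": -0.148, "jaw": 6},
  {"x": 0, "y": 0, "z": 3, "rx": 0, "ry": 0, "rz": -0.148, "jaw": 6},
])

```text
clock: 1.65
tool_pos: [0.6601, 0.1833, 0.1392]
eef_rot: [-0.015, 1.0, -0.002, 0.004]
contact_force: [0.6, -0.5, -0.9]
opening: 0.676
finger_force: 0.0
```

```bash
python3 -c "
from h import *
go(654.6,189.9,22,92)
for n in('side','top'):
    c=snapshot(n);a=c['img'][:,:,::-1]
    a=a[200:330,160:360] if n=='side' else a[100:230,180:380]
    cv2.imwrite(f'pics/{n}1.png',cv2.resize(a,None,fx=3,fy=3))
a=cv2.imread('pics/side1.png');b=cv2.imread('pics/top1.png');cv2.imwrite('pics/both1.png',cv2.resize(np.vstack([a,b]),None,fx=.75,fy=.75))
"
```

```text
t 1.65 pos [660.1 183.3 139.2] head 91.7 tilt [0.007 0.005 1.   ] shift cm [ 0.61  0.73 11.72] rz -0.004 F [ 0.59 -0.52 -0.88] open 0.676 ff 0.0 q7 0.99
```

View pics/both1.png

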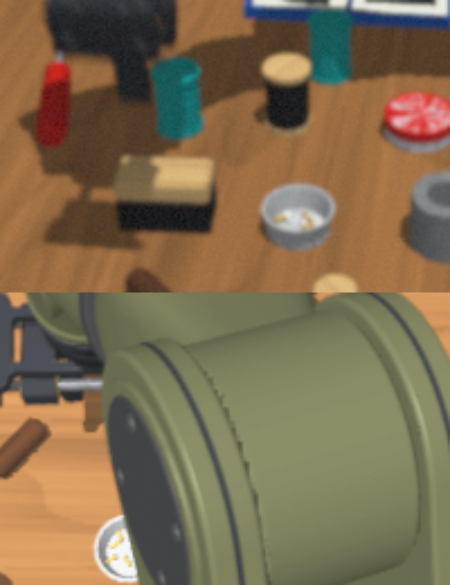

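```bash
cat >> h.py <<'E'
def proj(c,p):
    f=240/np.tan(np.radians(c['vertical_fov']/2));E=np.array(c['extrinsics'])
    q=E[:3,:3].T@(np.array(p)/1000-E[:3,3]);return np.round([c['cx']+f*q[0]/-q[2],c['cy']-f*q[1]/-q[2]],1)
E
python3 -c "
from h import *
go(654.6,189.9,22,92)
c=snapshot('side')
print(proj(c,[654.6,189.9,48]),proj(c,[654.6,190,128]),proj(c,[440.6,184.6,46]),proj(c,[586,53.6,58]))
"
```

```text
t 1.75 pos [651.4 188.3 134.9] head 91.9 tilt [-0.009  0.003  1.   ] shift cm [-0.43  0.18 11.29] rz -0.002 F [-1.35  0.19 -0.32] open 0.678 ff 0.0 q7 0.98
[233.3 274.3] [229.4 234.9] [360.2 284.3] [287.1 228.8]
```

Emit:
send_rows([
  {"x": 0, "y": 0, "z": 2.5, "rx": 0, "ry": 0, "rz": 0, "jaw": 6},
  {"x": 0, "y": 0, "z": 2.5, "rx": 0, "ry": 0, "rz": 0, "jaw": 6},
  {"x": 0, "y": 0, "z": 2, "rx": 0, "ry": 0, "rz": 0, "jaw": 6},
  {"x": 0, "y": 0, "z": 0, "rx": 0, "ry": 0, "rz": 0, "jaw": 6},
  {"x": 0, "y": 0, "z": 0, "rx": 0, "ry": 0, "rz": 0, "jaw": 6},
])

```text
clock: 2.3
tool_pos: [0.6537, 0.1934, 0.0715]
eef_rot: [-0.018, 1.0, 0.001, 0.001]
contact_force: [0.2, 0.6, 0.4]
opening: 0.68
finger_force: 0.0
```

```bash
python3 -c "
from h import *
go(654.6,189.9,22,92)"
```

```text
t 2.3 pos [653.7 193.4  71.5] head 92.0 tilt [ 0.001 -0.001  1.   ] shift cm [-0.07 -0.36  4.95] rz 0.0 F [0.25 0.57 0.39] open 0.68 ff 0.0 q7 0.95
```

Emit:
send_rows([
  {"x": 0, "y": -0.3, "z": 2.5, "rx": 0, "ry": 0, "rz": 0, "jaw": 6},
  {"x": 0, "y": 0, "z": 2.2, "rx": 0, "ry": 0, "rz": 0, "jaw": 6},
  {"x": 0, "y": 0, "z": 0, "rx": 0, "ry": 0, "rz": 0, "jaw": 6},
  {"x": 0, "y": 0, "z": 0, "rx": 0, "ry": 0, "rz": 0, "jaw": 3},
  {"x": 0, "y": 0, "z": 0, "rx": 0, "ry": 0, "rz": 0, "jaw": 3},
])

```text
clock: 2.8
tool_pos: [0.655, 0.1894, 0.025]
eef_rot: [-0.017, 1.0, 0.001, 0.002]
contact_force: [-0.1, -0.6, 0.6]
opening: 0.526
finger_force: 0.0
```

Emit:
send_rows([
  {"x": 0, "y": 0, "z": 0, "rx": 0, "ry": 0, "rz": 0, "jaw": 3},
  {"x": 0, "y": 0, "z": 0, "rx": 0, "ry": 0, "rz": 0, "jaw": 3},
  {"x": 0, "y": 0, "z": 0, "rx": 0, "ry": 0, "rz": 0, "jaw": 3},
  {"x": 0, "y": 0, "z": -1, "rx": 0, "ry": 0, "rz": 0, "jaw": 3},
  {"x": 0, "y": 0, "z": -1, "rx": 0, "ry": 0, "rz": 0, "jaw": 3},
])

```text
clock: 3.3
tool_pos: [0.6534, 0.1884, 0.0432]
eef_rot: [-0.018, 1.0, -0.0, -0.0]
contact_force: [-0.8, -1.1, -0.1]
opening: 0.407
finger_force: 14.8
```

```bash
python3 -c "
from h import *
go(654.6,189.9,150,92)"
```

```text
t 3.3 pos [653.4 188.4  43.2] head 92.0 tilt [-0.001  0.     1.   ] shift cm [ -0.12   0.14 -10.68] rz 0.0 F [-0.75 -1.12 -0.08] open 0.407 ff 14.84 q7 0.95
```

Emit:
send_rows([
  {"x": 0, "y": 0, "z": -2, "rx": 0, "ry": 0, "rz": 0, "jaw": 3},
  {"x": 0, "y": 0, "z": -2.5, "rx": 0, "ry": 0, "rz": 0, "jaw": 3},
  {"x": 0, "y": 0, "z": -2.5, "rx": 0, "ry": 0, "rz": 0, "jaw": 3},
  {"x": 0, "y": 0, "z": -2, "rx": 0, "ry": 0, "rz": 0, "jaw": 3},
  {"x": 0, "y": 0, "z": -1.5, "rx": 0, "ry": 0, "rz": 0, "jaw": 3},
])

```text
clock: 3.8
tool_pos: [0.6541, 0.1887, 0.15]
eef_rot: [-0.018, 1.0, 0.0, 0.001]
contact_force: [-0.0, 0.4, -0.5]
opening: 0.407
finger_force: 14.8
```

```bash
python3 -c "
from h import *
go(507.2,-170.6,150,92)"
```

```text
t 3.8 pos [654.1 188.7 150. ] head 92.0 tilt [ 0.002 -0.001  1.   ] shift cm [ 15.94 -35.39  -0.06] rz 0.0 F [-0.    0.44 -0.45] open 0.407 ff 14.84 q7 0.99
```

Emit:
send_rows([
  {"x": 0.8, "y": -1.8, "z": 0, "rx": 0, "ry": 0, "rz": 0, "jaw": 3},
  {"x": 1.6, "y": -3.5, "z": 0, "rx": 0, "ry": 0, "rz": 0, "jaw": 3},
  {"x": 1.8, "y": -4, "z": 0, "rx": 0, "ry": 0, "rz": 0, "jaw": 3},
  {"x": 1.8, "y": -4, "z": 0, "rx": 0, "ry": 0, "rz": 0, "jaw": 3},
  {"x": 1.8, "y": -4, "z": 0, "rx": 0, "ry": 0, "rz": 0, "jaw": 3},
])

```text
clock: 4.3
tool_pos: [0.5809, 0.0113, 0.148]
eef_rot: [-0.018, 1.0, -0.0, 0.0]
contact_force: [0.6, -2.0, -0.8]
opening: 0.412
finger_force: 14.8
```

Emit:
send_rows([
  {"x": 1.8, "y": -4, "z": 0, "rx": 0, "ry": 0, "rz": 0, "jaw": 3},
  {"x": 1.8, "y": -4, "z": 0, "rx": 0, "ry": 0, "rz": 0, "jaw": 3},
  {"x": 1.8, "y": -4, "z": 0, "rx": 0, "ry": 0, "rz": 0, "jaw": 3},
  {"x": 1.8, "y": -4, "z": 0, "rx": 0, "ry": 0, "rz": 0, "jaw": 3},
  {"x": 0.9, "y": -2, "z": 0, "rx": 0, "ry": 0, "rz": 0, "jaw": 3},
])

```text
clock: 4.8
tool_pos: [0.5045, -0.1748, 0.1478]
eef_rot: [-0.015, 1.0, -0.001, -0.001]
contact_force: [0.1, 0.2, -1.0]
opening: 0.412
finger_force: 14.8
```

Emit:
send_rows([
  {"x": 0, "y": 0, "z": 2, "rx": 0, "ry": 0, "rz": 0, "jaw": 3},
  {"x": 0, "y": 0, "z": 2.5, "rx": 0, "ry": 0, "rz": 0, "jaw": 3},
  {"x": 0, "y": 0, "z": 2.5, "rx": 0, "ry": 0, "rz": 0, "jaw": 3},
  {"x": 0, "y": 0, "z": 1, "rx": 0, "ry": 0, "rz": 0, "jaw": 3},
  {"x": 0, "y": 0, "z": 0, "rx": 0, "ry": 0, "rz": 0, "jaw": 3},
])

```text
clock: 5.3
tool_pos: [0.5065, -0.1696, 0.0668]
eef_rot: [-0.018, 1.0, 0.0, -0.001]
contact_force: [-0.3, -0.5, -1.3]
opening: 0.411
finger_force: 14.8
```

```bash
python3 -c "
from h import *
go(507.2,-170.6,31,92)
c=snapshot('side');a=c['img'][:,:,::-1]
cv2.imwrite('pics/s2.png',cv2.resize(a[130:250,220:400],None,fx=3,fy=3))"
```

```text
t 5.3 pos [ 506.5 -169.6   66.8] head 92.0 tilt [-0.002 -0.     1.   ] shift cm [-0.07 -0.1   3.58] rz 0.001 F [-0.28 -0.48 -1.28] open 0.411 ff 14.84 q7 1.32
```

View pics/s2.png

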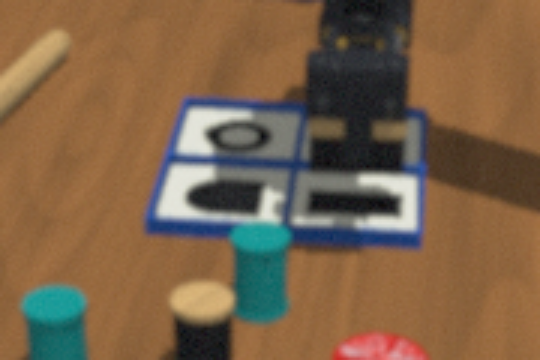

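Emit:
send_rows([
  {"x": 0, "y": 0, "z": 1.5, "rx": 0, "ry": 0, "rz": 0, "jaw": 3},
  {"x": 0, "y": 0, "z": 1.2, "rx": 0, "ry": 0, "rz": 0, "jaw": 3},
  {"x": 0, "y": 0, "z": 0.3, "rx": 0, "ry": 0, "rz": 0, "jaw": 3},
  {"x": 0, "y": 0, "z": 0, "rx": 0, "ry": 0, "rz": 0, "jaw": 3},
  {"x": 0, "y": 0, "z": 0.2, "rx": 0, "ry": 0, "rz": 0, "jaw": 3},
])

```text
clock: 5.85
tool_pos: [0.5076, -0.17, 0.0363]
eef_rot: [-0.018, 1.0, -0.0, 0.001]
contact_force: [0.4, 0.4, -0.9]
opening: 0.409
finger_force: 14.8
```

Emit:
send_rows([
  {"x": 0, "y": 0, "z": 0.1, "rx": 0, "ry": 0, "rz": 0, "jaw": 3},
  {"x": 0, "y": 0, "z": 0.1, "rx": 0, "ry": 0, "rz": 0, "jaw": 3},
  {"x": 0, "y": 0, "z": 0.1, "rx": 0, "ry": 0, "rz": 0, "jaw": 3},
  {"x": 0, "y": 0, "z": 0, "rx": 0, "ry": 0, "rz": 0, "jaw": 3},
  {"x": 0, "y": 0, "z": 0, "rx": 0, "ry": 0, "rz": 0, "jaw": 3},
])

```text
clock: 6.35
tool_pos: [0.5072, -0.1699, 0.0327]
eef_rot: [-0.018, 1.0, 0.0, -0.0]
contact_force: [0.3, -0.1, -0.8]
opening: 0.413
finger_force: 14.8
```

```bash
python3 -c "
from h import *
go(507.2,-170.6,31,92)"
```

```text
t 6.35 pos [ 507.2 -169.9   32.7] head 92.0 tilt [-0. -0.  1.] shift cm [ 0.   -0.07  0.17] rz 0.0 F [ 0.26 -0.15 -0.8 ] open 0.413 ff 14.84 q7 1.3
```

Emit:
send_rows([
  {"x": 0, "y": 0, "z": 0.1, "rx": 0, "ry": 0, "rz": 0, "jaw": 3},
  {"x": 0, "y": 0, "z": 0.1, "rx": 0, "ry": 0, "rz": 0, "jaw": 3},
  {"x": 0, "y": 0, "z": 0, "rx": 0, "ry": 0, "rz": 0, "jaw": 3},
  {"x": 0, "y": 0, "z": 0, "rx": 0, "ry": 0, "rz": 0, "jaw": 3},
  {"x": 0, "y": 0, "z": 0, "rx": 0, "ry": 0, "rz": 0, "jaw": 3},
])

```text
clock: 6.85
tool_pos: [0.5072, -0.1699, 0.0307]
eef_rot: [-0.018, 1.0, 0.0, 0.0]
contact_force: [0.0, 0.7, -1.1]
opening: 0.409
finger_force: 14.8
```

Emit:
send_rows([
  {"x": 0, "y": 0, "z": 0.1, "rx": 0, "ry": 0, "rz": 0, "jaw": 3},
  {"x": 0, "y": 0, "z": 0, "rx": 0, "ry": 0, "rz": 0, "jaw": 3},
  {"x": 0, "y": 0, "z": 0, "rx": 0, "ry": 0, "rz": 0, "jaw": 3},
  {"x": 0, "y": 0, "z": 0, "rx": 0, "ry": 0, "rz": 0, "jaw": 3},
  {"x": 0, "y": 0, "z": 0, "rx": 0, "ry": 0, "rz": 0, "jaw": 3},
])

```text
clock: 7.35
tool_pos: [0.5073, -0.1699, 0.0303]
eef_rot: [-0.018, 1.0, -0.0, 0.0]
contact_force: [-1.2, 0.5, 5.4]
opening: 0.408
finger_force: 14.8
```

Emit:
send_rows([
  {"x": 0, "y": 0, "z": 0, "rx": 0, "ry": 0, "rz": 0, "jaw": 5},
  {"x": 0, "y": 0, "z": 0, "rx": 0, "ry": 0, "rz": 0, "jaw": 5.5},
  {"x": 0, "y": 0, "z": 0, "rx": 0, "ry": 0, "rz": 0, "jaw": 5.5},
  {"x": 0, "y": 0, "z": -1, "rx": 0, "ry": 0, "rz": 0, "jaw": 5.5},
  {"x": 0, "y": 0, "z": -2, "rx": 0, "ry": 0, "rz": 0, "jaw": 5.5},
])

```text
clock: 7.85
tool_pos: [0.5063, -0.1696, 0.0594]
eef_rot: [-0.018, 1.0, 0.0, -0.001]
contact_force: [-0.2, 0.0, 0.5]
opening: 0.625
finger_force: 0.0
```

Emit:
send_rows([
  {"x": 0, "y": 0, "z": -3, "rx": 0, "ry": 0, "rz": 0, "jaw": 5.5},
  {"x": 0, "y": 0, "z": -3, "rx": 0, "ry": 0, "rz": 0, "jaw": 6},
  {"x": 0, "y": 0, "z": -3, "rx": 0, "ry": 0, "rz": 0, "jaw": 7},
  {"x": 0, "y": 0, "z": -2, "rx": 0, "ry": 0, "rz": 0, "jaw": 7.2},
  {"x": 0, "y": 0, "z": 0, "rx": 0, "ry": 0, "rz": 0, "jaw": 7.2},
])

```text
clock: 8.35
tool_pos: [0.5088, -0.1703, 0.1728]
eef_rot: [-0.017, 1.0, -0.001, 0.003]
contact_force: [-0.5, -0.1, 0.4]
opening: 0.818
finger_force: 0.0
```

```bash
python3 -c "
from h import *
go(440.6,184.6,110,92)"
```

```text
t 8.35 pos [ 508.8 -170.3  172.8] head 92.0 tilt [0.006 0.001 1.   ] shift cm [ 5.61 35.72  6.2 ] rz -0.0 F [-0.54 -0.1   0.37] open 0.818 ff 0.0 q7 1.41
```

Emit:
send_rows([
  {"x": 0.4, "y": 3, "z": 0, "rx": 0, "ry": 0, "rz": 0, "jaw": 7.2},
  {"x": 0.7, "y": 4.4, "z": 0, "rx": 0, "ry": 0, "rz": 0, "jaw": 7.2},
  {"x": 0.7, "y": 4.4, "z": 0, "rx": 0, "ry": 0, "rz": 0, "jaw": 7.2},
  {"x": 0.7, "y": 4.4, "z": 0, "rx": 0, "ry": 0, "rz": 0, "jaw": 7.2},
  {"x": 0.7, "y": 4.4, "z": 0, "rx": 0, "ry": 0, "rz": 0, "jaw": 7.2},
])

```text
clock: 8.85
tool_pos: [0.4669, 0.0362, 0.1692]
eef_rot: [-0.017, 1.0, -0.0, -0.001]
contact_force: [0.7, 0.7, 0.9]
opening: 0.812
finger_force: 0.0
```

Emit:
send_rows([
  {"x": 0.7, "y": 4.4, "z": 0, "rx": 0, "ry": 0, "rz": 0, "jaw": 7.2},
  {"x": 0.7, "y": 4.4, "z": 0, "rx": 0, "ry": 0, "rz": 0, "jaw": 7.2},
  {"x": 0.7, "y": 4.4, "z": 2, "rx": 0, "ry": 0, "rz": 0, "jaw": 7.2},
  {"x": 0.2, "y": 1.9, "z": 3, "rx": 0, "ry": 0, "rz": 0, "jaw": 7.2},
  {"x": 0, "y": 0, "z": 3, "rx": 0, "ry": 0, "rz": 0, "jaw": 7.2},
])

```text
clock: 9.35
tool_pos: [0.4389, 0.1897, 0.0887]
eef_rot: [-0.021, 1.0, 0.002, 0.001]
contact_force: [0.6, -0.8, 0.0]
opening: 0.816
finger_force: 0.0
```

Emit:
send_rows([
  {"x": 0, "y": 0, "z": 1, "rx": 0, "ry": 0, "rz": 0, "jaw": 7.2},
  {"x": 0, "y": 0, "z": 0, "rx": 0, "ry": 0, "rz": 0, "jaw": 7.2},
  {"x": 0, "y": 0, "z": 0, "rx": 0, "ry": 0, "rz": 0, "jaw": 7.2},
  {"x": 0, "y": 0, "z": 0, "rx": 0, "ry": 0, "rz": 0, "jaw": 7.2},
  {"x": 0, "y": 0, "z": 0, "rx": 0, "ry": 0, "rz": 0, "jaw": 7.2},
])

```text
clock: 9.85
tool_pos: [0.4404, 0.1847, 0.0807]
eef_rot: [-0.017, 1.0, 0.0, 0.001]
contact_force: [-0.3, -0.1, -0.6]
opening: 0.817
finger_force: 0.0
```

```bash
python3 -c "
from h import *
go(440.6,184.6,22,92)"
```

```text
t 9.85 pos [440.4 184.7  80.7] head 91.9 tilt [ 0.002 -0.001  1.   ] shift cm [-0.01 -0.02  5.87] rz -0.001 F [-0.25 -0.1  -0.58] open 0.817 ff 0.0 q7 0.67
```

Emit:
send_rows([
  {"x": 0, "y": 0, "z": 2.5, "rx": 0, "ry": 0, "rz": 0, "jaw": 7.2},
  {"x": 0, "y": 0, "z": 2.5, "rx": 0, "ry": 0, "rz": 0, "jaw": 7.2},
  {"x": 0, "y": 0, "z": 0.8, "rx": 0, "ry": 0, "rz": 0, "jaw": 7.2},
  {"x": 0, "y": 0, "z": 0, "rx": 0, "ry": 0, "rz": 0, "jaw": 7.2},
  {"x": 0, "y": 0, "z": 0, "rx": 0, "ry": 0, "rz": 0, "jaw": 4.8},
])

```text
clock: 10.35
tool_pos: [0.44, 0.1849, 0.0224]
eef_rot: [-0.017, 1.0, 0.0, 0.0]
contact_force: [-0.5, 0.5, 1.1]
opening: 0.751
finger_force: 0.0
```

Emit:
send_rows([
  {"x": 0, "y": 0, "z": 0, "rx": 0, "ry": 0, "rz": 0, "jaw": 4.8},
  {"x": 0, "y": 0, "z": 0, "rx": 0, "ry": 0, "rz": 0, "jaw": 4.8},
  {"x": 0, "y": 0, "z": 0, "rx": 0, "ry": 0, "rz": 0, "jaw": 4.8},
  {"x": 0, "y": 0, "z": 0, "rx": 0, "ry": 0, "rz": 0, "jaw": 4.8},
  {"x": 0, "y": 0, "z": 0, "rx": 0, "ry": 0, "rz": 0, "jaw": 4.8},
])

```text
clock: 10.85
tool_pos: [0.4402, 0.1851, 0.0226]
eef_rot: [-0.018, 1.0, 0.0, 0.001]
contact_force: [-0.9, 0.5, 8.0]
opening: 0.61
finger_force: 15.0
```

Emit:
send_rows([
  {"x": 0, "y": 0, "z": -1, "rx": 0, "ry": 0, "rz": 0, "jaw": 4.8},
  {"x": 0, "y": 0, "z": -2.5, "rx": 0, "ry": 0, "rz": 0, "jaw": 4.8},
  {"x": 0, "y": 0, "z": -4, "rx": 0, "ry": 0, "rz": 0, "jaw": 4.8},
  {"x": 0, "y": 0, "z": -4, "rx": 0, "ry": 0, "rz": 0, "jaw": 4.8},
  {"x": 0, "y": 0, "z": -1.5, "rx": 0, "ry": 0, "rz": 0, "jaw": 4.8},
])

```text
clock: 11.35
tool_pos: [0.4406, 0.1852, 0.1554]
eef_rot: [-0.017, 1.0, 0.001, 0.002]
contact_force: [0.6, 0.6, -0.8]
opening: 0.61
finger_force: 15.0
```

```bash
python3 -c "
from h import *
go(610.4,-266.9,150,92)"
```

```text
t 11.35 pos [440.6 185.2 155.4] head 92.0 tilt [ 0.004 -0.002  1.   ] shift cm [-15.39 -45.77   0.52] rz -0.0 F [ 0.64  0.55 -0.75] open 0.61 ff 15.0 q7 0.7
```

Emit:
send_rows([
  {"x": -0.7, "y": -2, "z": 0, "rx": 0, "ry": 0, "rz": 0, "jaw": 4.8},
  {"x": -1.2, "y": -3.6, "z": 0, "rx": 0, "ry": 0, "rz": 0, "jaw": 4.8},
  {"x": -1.4, "y": -4, "z": 0, "rx": 0, "ry": 0, "rz": 0, "jaw": 4.8},
  {"x": -1.4, "y": -4, "z": 0, "rx": 0, "ry": 0, "rz": 0, "jaw": 4.8},
  {"x": -1.4, "y": -4, "z": 0, "rx": 0, "ry": 0, "rz": 0, "jaw": 4.8},
])

```text
clock: 11.85
tool_pos: [0.5069, 0.0094, 0.1524]
eef_rot: [-0.018, 1.0, -0.0, 0.0]
contact_force: [1.2, -0.4, -1.5]
opening: 0.613
finger_force: 15.0
```

Emit:
send_rows([
  {"x": -1.4, "y": -4, "z": 0, "rx": 0, "ry": 0, "rz": 0, "jaw": 4.8},
  {"x": -1.4, "y": -4, "z": 0, "rx": 0, "ry": 0, "rz": 0, "jaw": 4.8},
  {"x": -1.4, "y": -4, "z": 0, "rx": 0, "ry": 0, "rz": 0, "jaw": 4.8},
  {"x": -1.4, "y": -4, "z": 0, "rx": 0, "ry": 0, "rz": 0, "jaw": 4.8},
  {"x": -1.4, "y": -4, "z": 0, "rx": 0, "ry": 0, "rz": 0, "jaw": 4.8},
])

```text
clock: 12.35
tool_pos: [0.5835, -0.1882, 0.1524]
eef_rot: [-0.017, 1.0, -0.0, -0.0]
contact_force: [0.6, -0.6, -0.8]
opening: 0.61
finger_force: 15.0
```

Emit:
send_rows([
  {"x": -1.4, "y": -4, "z": 0, "rx": 0, "ry": 0, "rz": 0, "jaw": 4.8},
  {"x": -0.9, "y": -4.2, "z": 0, "rx": 0, "ry": 0, "rz": 0, "jaw": 4.8},
  {"x": 0, "y": 0, "z": 1.5, "rx": 0, "ry": 0, "rz": 0, "jaw": 4.8},
  {"x": 0, "y": 0, "z": 2.5, "rx": 0, "ry": 0, "rz": 0, "jaw": 4.8},
  {"x": 0, "y": 0, "z": 2.5, "rx": 0, "ry": 0, "rz": 0, "jaw": 4.8},
])

```text
clock: 12.85
tool_pos: [0.6092, -0.2675, 0.0866]
eef_rot: [-0.017, 1.0, 0.0, 0.0]
contact_force: [-0.7, 0.0, -0.1]
opening: 0.611
finger_force: 15.0
```

Emit:
send_rows([
  {"x": 0, "y": 0, "z": 1.5, "rx": 0, "ry": 0, "rz": 0, "jaw": 4.8},
  {"x": 0, "y": 0, "z": 1, "rx": 0, "ry": 0, "rz": 0, "jaw": 4.8},
  {"x": 0, "y": 0, "z": 0, "rx": 0, "ry": 0, "rz": 0, "jaw": 4.8},
  {"x": 0, "y": 0, "z": 0, "rx": 0, "ry": 0, "rz": 0, "jaw": 4.8},
  {"x": 0, "y": 0, "z": 0, "rx": 0, "ry": 0, "rz": 0, "jaw": 4.8},
])

```text
clock: 13.35
tool_pos: [0.6105, -0.2675, 0.0629]
eef_rot: [-0.018, 1.0, -0.0, 0.001]
contact_force: [0.1, -0.8, -0.3]
opening: 0.604
finger_force: 15.0
```

```bash
python3 -c "
from h import *
go(610.4,-266.9,29,92)"
```

```text
t 13.35 pos [ 610.5 -267.5   62.9] head 92.0 tilt [0.002 0.001 1.   ] shift cm [0.02 0.06 3.39] rz 0.0 F [ 0.09 -0.8  -0.26] open 0.604 ff 15.0 q7 1.53
```

Emit:
send_rows([
  {"x": 0, "y": 0, "z": 1.5, "rx": 0, "ry": 0, "rz": 0, "jaw": 4.8},
  {"x": 0, "y": 0, "z": 1.2, "rx": 0, "ry": 0, "rz": 0, "jaw": 4.8},
  {"x": 0, "y": 0, "z": 0.3, "rx": 0, "ry": 0, "rz": 0, "jaw": 4.8},
  {"x": 0, "y": 0, "z": 0.1, "rx": 0, "ry": 0, "rz": 0, "jaw": 4.8},
  {"x": 0, "y": 0, "z": 0, "rx": 0, "ry": 0, "rz": 0, "jaw": 4.8},
])

```text
clock: 13.85
tool_pos: [0.6097, -0.2672, 0.0304]
eef_rot: [-0.018, 1.0, 0.0, -0.0]
contact_force: [-0.4, 0.0, -0.5]
opening: 0.607
finger_force: 15.0
```

Emit:
send_rows([
  {"x": 0, "y": 0, "z": 0.1, "rx": 0, "ry": 0, "rz": 0, "jaw": 4.8},
  {"x": 0, "y": 0, "z": 0, "rx": 0, "ry": 0, "rz": 0, "jaw": 4.8},
  {"x": 0, "y": 0, "z": 0.1, "rx": 0, "ry": 0, "rz": 0, "jaw": 4.8},
  {"x": 0, "y": 0, "z": 0, "rx": 0, "ry": 0, "rz": 0, "jaw": 4.8},
  {"x": 0, "y": 0, "z": 0, "rx": 0, "ry": 0, "rz": 0, "jaw": 4.8},
])

```text
clock: 14.35
tool_pos: [0.6098, -0.2674, 0.0288]
eef_rot: [-0.018, 1.0, -0.0, 0.0]
contact_force: [0.6, -0.2, -0.8]
opening: 0.605
finger_force: 15.0
```

Emit:
send_rows([
  {"x": 0, "y": 0, "z": 0.1, "rx": 0, "ry": 0, "rz": 0, "jaw": 4.8},
  {"x": 0, "y": 0, "z": 0, "rx": 0, "ry": 0, "rz": 0, "jaw": 4.8},
  {"x": 0, "y": 0, "z": 0, "rx": 0, "ry": 0, "rz": 0, "jaw": 6},
  {"x": 0, "y": 0, "z": 0, "rx": 0, "ry": 0, "rz": 0, "jaw": 6.8},
  {"x": 0, "y": 0, "z": 0, "rx": 0, "ry": 0, "rz": 0, "jaw": 6.8},
])

```text
clock: 14.85
tool_pos: [0.6096, -0.2673, 0.0275]
eef_rot: [-0.018, 1.0, 0.0, -0.0]
contact_force: [-1.5, -0.3, -0.1]
opening: 0.771
finger_force: 0.0
```

Emit:
send_rows([
  {"x": 0, "y": 0, "z": -1, "rx": 0, "ry": 0, "rz": 0, "jaw": 6.8},
  {"x": 0, "y": 0, "z": -3, "rx": 0, "ry": 0, "rz": 0, "jaw": 6.8},
  {"x": 0, "y": 0, "z": -4, "rx": 0, "ry": 0, "rz": 0, "jaw": 6.4},
  {"x": 0, "y": 0, "z": -4, "rx": 0, "ry": 0, "rz": 0, "jaw": 6},
  {"x": 0, "y": 0, "z": -2, "rx": 0, "ry": 0, "rz": 0, "jaw": 6},
])

```text
clock: 15.35
tool_pos: [0.6115, -0.2676, 0.1722]
eef_rot: [-0.018, 1.0, -0.001, 0.003]
contact_force: [0.5, -0.4, -0.1]
opening: 0.685
finger_force: 0.0
```

```bash
python3 -c "
from h import *
go(586.2,53.6,110,55)
c=snapshot('side');a=c['img'][:,:,::-1]
cv2.imwrite('pics/s3.png',cv2.resize(a[130:280,200:400],None,fx=3,fy=3))"
```

```text
t 15.35 pos [ 611.5 -267.6  172.2] head 92.0 tilt [0.006 0.002 1.   ] shift cm [ 1.44 32.2   6.16] rz 0.646 F [ 0.53 -0.44 -0.13] open 0.685 ff 0.0 q7 1.59
```

View pics/s3.png

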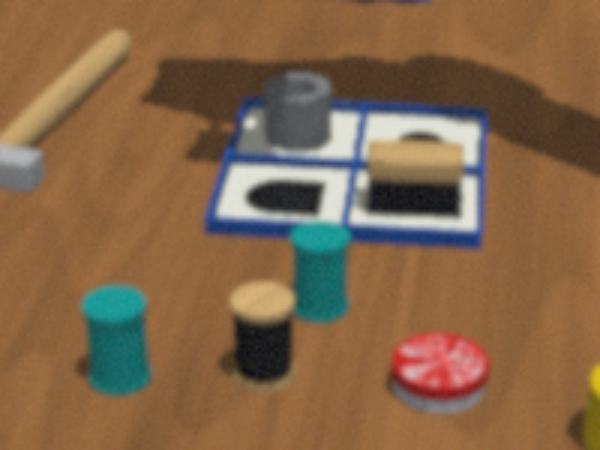

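Emit:
send_rows([
  {"x": 0.2, "y": 3, "z": 0, "rx": 0, "ry": 0, "rz": 0, "jaw": 6},
  {"x": 0.2, "y": 4.5, "z": 0, "rx": 0, "ry": 0, "rz": 0, "jaw": 6},
  {"x": 0.2, "y": 4.5, "z": 0, "rx": 0, "ry": 0, "rz": 0, "jaw": 6},
  {"x": 0.2, "y": 4.5, "z": 0, "rx": 0, "ry": 0, "rz": 0, "jaw": 6},
  {"x": 0.2, "y": 4.5, "z": 0, "rx": 0, "ry": 0, "rz": 0, "jaw": 6},
])

```text
clock: 15.9
tool_pos: [0.5918, -0.0562, 0.1678]
eef_rot: [-0.017, 1.0, 0.0, 0.0]
contact_force: [0.4, 0.6, -0.3]
opening: 0.68
finger_force: 0.0
```

Emit:
send_rows([
  {"x": 0.2, "y": 4.5, "z": 0, "rx": 0, "ry": 0, "rz": 0, "jaw": 6},
  {"x": 0.2, "y": 4.5, "z": 0, "rx": 0, "ry": 0, "rz": 0, "jaw": 6},
  {"x": 0, "y": 2.2, "z": 0, "rx": 0, "ry": 0, "rz": 0, "jaw": 6},
  {"x": 0, "y": 0, "z": 1, "rx": 0, "ry": 0, "rz": 0.13, "jaw": 6},
  {"x": 0, "y": 0, "z": 1.5, "rx": 0, "ry": 0, "rz": 0.13, "jaw": 6},
])

```text
clock: 16.4
tool_pos: [0.5848, 0.0557, 0.1432]
eef_rot: [0.114, 0.994, 0.001, 0.001]
contact_force: [-0.2, 0.4, -0.3]
opening: 0.68
finger_force: 0.0
```

Emit:
send_rows([
  {"x": 0, "y": 0, "z": 1.5, "rx": 0, "ry": 0, "rz": 0.13, "jaw": 6},
  {"x": 0, "y": 0, "z": 1.5, "rx": 0, "ry": 0, "rz": 0.13, "jaw": 6},
  {"x": 0, "y": 0, "z": 1.5, "rx": 0, "ry": 0, "rz": 0.13, "jaw": 6},
  {"x": 0, "y": 0, "z": 0.5, "rx": 0, "ry": 0, "rz": 0, "jaw": 6},
  {"x": 0, "y": 0, "z": 0, "rx": 0, "ry": 0, "rz": 0, "jaw": 6},
])

```text
clock: 16.9
tool_pos: [0.5838, 0.0541, 0.0922]
eef_rot: [0.301, 0.954, -0.0, -0.001]
contact_force: [-0.4, 0.4, -0.1]
opening: 0.681
finger_force: 0.0
```

```bash
python3 -c "
from h import *
go(586.2,53.6,26,55)"
```

```text
t 16.9 pos [583.8  54.1  92.2] head 55.0 tilt [-0.001  0.001  1.   ] shift cm [-0.23  0.1   6.62] rz -0.001 F [-0.41  0.41 -0.11] open 0.681 ff 0.0 q7 0.55
```

Emit:
send_rows([
  {"x": -0.2, "y": 0.1, "z": 2.2, "rx": 0, "ry": 0, "rz": 0, "jaw": 6},
  {"x": 0, "y": 0, "z": 2.5, "rx": 0, "ry": 0, "rz": 0, "jaw": 6},
  {"x": 0, "y": 0, "z": 1.9, "rx": 0, "ry": 0, "rz": 0, "jaw": 6},
  {"x": 0, "y": 0, "z": 0, "rx": 0, "ry": 0, "rz": 0, "jaw": 6},
  {"x": 0, "y": 0, "z": 0, "rx": 0, "ry": 0, "rz": 0, "jaw": 3},
])

```text
clock: 17.4
tool_pos: [0.587, 0.0537, 0.0274]
eef_rot: [0.302, 0.953, 0.0, 0.0]
contact_force: [-0.7, -0.8, 0.7]
opening: 0.611
finger_force: 0.0
```

Emit:
send_rows([
  {"x": 0, "y": 0, "z": 0, "rx": 0, "ry": 0, "rz": 0, "jaw": 3},
  {"x": 0, "y": 0, "z": 0, "rx": 0, "ry": 0, "rz": 0, "jaw": 3},
  {"x": 0, "y": 0, "z": 0, "rx": 0, "ry": 0, "rz": 0, "jaw": 3},
  {"x": 0, "y": 0, "z": 0, "rx": 0, "ry": 0, "rz": 0, "jaw": 3},
  {"x": 0, "y": 0, "z": 0, "rx": 0, "ry": 0, "rz": 0, "jaw": 3},
])

```text
clock: 17.9
tool_pos: [0.5874, 0.0536, 0.028]
eef_rot: [0.303, 0.953, 0.0, 0.001]
contact_force: [-0.5, 0.3, 6.1]
opening: 0.45
finger_force: 15.0
```

Emit:
send_rows([
  {"x": 0, "y": 0, "z": -1, "rx": 0, "ry": 0, "rz": 0, "jaw": 3},
  {"x": 0, "y": 0, "z": -2.5, "rx": 0, "ry": 0, "rz": 0, "jaw": 3},
  {"x": 0, "y": 0, "z": -4, "rx": 0, "ry": 0, "rz": 0, "jaw": 3},
  {"x": 0, "y": 0, "z": -4, "rx": 0, "ry": 0, "rz": 0, "jaw": 3},
  {"x": 0, "y": 0, "z": -1.5, "rx": 0, "ry": 0, "rz": 0, "jaw": 3},
])

```text
clock: 18.4
tool_pos: [0.5884, 0.054, 0.1611]
eef_rot: [0.303, 0.953, 0.001, 0.003]
contact_force: [-0.0, -1.0, -0.4]
opening: 0.449
finger_force: 15.0
```

```bash
python3 -c "
from h import *
go(510.7,-271.2,150,55)"
```

```text
t 18.4 pos [588.4  54.  161.1] head 54.8 tilt [ 0.004 -0.004  1.   ] shift cm [-12.41 -31.05   1.02] rz -0.004 F [-0.04 -0.97 -0.41] open 0.449 ff 14.99 q7 0.57
```

Emit:
send_rows([
  {"x": -0.8, "y": -2, "z": 0, "rx": 0, "ry": 0, "rz": 0, "jaw": 3},
  {"x": -1.4, "y": -3.6, "z": 0, "rx": 0, "ry": 0, "rz": 0, "jaw": 3},
  {"x": -1.6, "y": -4, "z": 0, "rx": 0, "ry": 0, "rz": 0, "jaw": 3},
  {"x": -1.6, "y": -4, "z": 0, "rx": 0, "ry": 0, "rz": 0, "jaw": 3},
  {"x": -1.6, "y": -4, "z": 0, "rx": 0, "ry": 0, "rz": 0, "jaw": 3},
])

```text
clock: 18.9
tool_pos: [0.5416, -0.132, 0.1574]
eef_rot: [0.302, 0.953, -0.0, 0.0]
contact_force: [0.5, -0.1, -0.6]
opening: 0.448
finger_force: 15.0
```

Emit:
send_rows([
  {"x": -1.6, "y": -4, "z": 0, "rx": 0, "ry": 0, "rz": 0, "jaw": 3},
  {"x": -1.6, "y": -4, "z": 0, "rx": 0, "ry": 0, "rz": 0, "jaw": 3},
  {"x": -1.4, "y": -3.5, "z": 0, "rx": 0, "ry": 0, "rz": 0, "jaw": 3},
  {"x": -0.8, "y": -1.9, "z": 0, "rx": 0, "ry": 0, "rz": 0, "jaw": 3},
  {"x": 0, "y": 0, "z": 1.5, "rx": 0, "ry": 0, "rz": 0, "jaw": 3},
])

```text
clock: 19.4
tool_pos: [0.5082, -0.2769, 0.1434]
eef_rot: [0.306, 0.952, -0.002, 0.002]
contact_force: [0.9, 0.4, -1.0]
opening: 0.45
finger_force: 15.0
```

Emit:
send_rows([
  {"x": 0, "y": 0, "z": 2.5, "rx": 0, "ry": 0, "rz": 0, "jaw": 3},
  {"x": 0, "y": 0, "z": 2.5, "rx": 0, "ry": 0, "rz": 0, "jaw": 3},
  {"x": 0, "y": 0, "z": 2, "rx": 0, "ry": 0, "rz": 0, "jaw": 3},
  {"x": 0, "y": 0, "z": 1, "rx": 0, "ry": 0, "rz": 0, "jaw": 3},
  {"x": 0, "y": 0, "z": 0, "rx": 0, "ry": 0, "rz": 0, "jaw": 3},
])

```text
clock: 19.9
tool_pos: [0.5083, -0.2708, 0.061]
eef_rot: [0.302, 0.953, 0.0, -0.001]
contact_force: [-0.1, 0.5, -0.0]
opening: 0.449
finger_force: 15.0
```

```bash
python3 -c "
from h import *
go(510.7,-271.2,34,55)"
```

```text
t 19.9 pos [ 508.3 -270.8   61. ] head 54.8 tilt [-0.002  0.     1.   ] shift cm [-0.22  0.1   2.7 ] rz -0.004 F [-0.08  0.54 -0.02] open 0.449 ff 14.99 q7 1.01
```

Emit:
send_rows([
  {"x": -0.2, "y": 0.1, "z": 1, "rx": 0, "ry": 0, "rz": 0, "jaw": 3},
  {"x": 0, "y": 0, "z": 1, "rx": 0, "ry": 0, "rz": 0, "jaw": 3},
  {"x": 0, "y": 0, "z": 0.4, "rx": 0, "ry": 0, "rz": 0, "jaw": 3},
  {"x": 0, "y": 0, "z": 0.1, "rx": 0, "ry": 0, "rz": 0, "jaw": 3},
  {"x": 0, "y": 0, "z": 0, "rx": 0, "ry": 0, "rz": 0, "jaw": 3},
])

```text
clock: 20.4
tool_pos: [0.5113, -0.2714, 0.0366]
eef_rot: [0.303, 0.953, 0.0, -0.0]
contact_force: [-0.6, -0.7, 0.1]
opening: 0.448
finger_force: 15.0
```

Emit:
send_rows([
  {"x": 0, "y": 0, "z": 0.1, "rx": 0, "ry": 0, "rz": 0, "jaw": 3},
  {"x": 0, "y": 0, "z": 0.1, "rx": 0, "ry": 0, "rz": 0, "jaw": 3},
  {"x": 0, "y": 0, "z": 0, "rx": 0, "ry": 0, "rz": 0, "jaw": 3},
  {"x": 0, "y": 0, "z": 0, "rx": 0, "ry": 0, "rz": 0, "jaw": 3},
  {"x": 0, "y": 0, "z": 0, "rx": 0, "ry": 0, "rz": 0, "jaw": 3},
])

```text
clock: 20.9
tool_pos: [0.5113, -0.2715, 0.0348]
eef_rot: [0.303, 0.953, 0.0, 0.0]
contact_force: [-0.7, 0.5, -0.8]
opening: 0.445
finger_force: 15.0
```

Emit:
send_rows([
  {"x": 0, "y": 0, "z": 0.1, "rx": 0, "ry": 0, "rz": 0, "jaw": 3},
  {"x": 0, "y": 0, "z": 0, "rx": 0, "ry": 0, "rz": 0, "jaw": 3},
  {"x": 0, "y": 0, "z": 0, "rx": 0, "ry": 0, "rz": 0, "jaw": 3},
  {"x": 0, "y": 0, "z": 0, "rx": 0, "ry": 0, "rz": 0, "jaw": 3},
  {"x": 0, "y": 0, "z": 0, "rx": 0, "ry": 0, "rz": 0, "jaw": 3},
])

```text
clock: 21.4
tool_pos: [0.5114, -0.2715, 0.034]
eef_rot: [0.303, 0.953, -0.0, 0.0]
contact_force: [-1.8, 0.6, 5.3]
opening: 0.452
finger_force: 15.0
```

Emit:
send_rows([
  {"x": 0, "y": 0, "z": 0.1, "rx": 0, "ry": 0, "rz": 0, "jaw": 3},
  {"x": 0, "y": 0, "z": 0, "rx": 0, "ry": 0, "rz": 0, "jaw": 3},
  {"x": 0, "y": 0, "z": 0, "rx": 0, "ry": 0, "rz": 0, "jaw": 3},
  {"x": 0, "y": 0, "z": 0, "rx": 0, "ry": 0, "rz": 0, "jaw": 3},
  {"x": 0, "y": 0, "z": 0, "rx": 0, "ry": 0, "rz": 0, "jaw": 3},
])

```text
clock: 21.9
tool_pos: [0.5114, -0.2716, 0.0339]
eef_rot: [0.303, 0.953, -0.0, 0.0]
contact_force: [-2.9, 1.6, 12.7]
opening: 0.45
finger_force: 15.0
```

Contact. Release, and retreat; check the heel while the arm moves off.

Emit:
send_rows([
  {"x": 0, "y": 0, "z": -0.1, "rx": 0, "ry": 0, "rz": 0, "jaw": 3},
  {"x": 0, "y": 0, "z": 0, "rx": 0, "ry": 0, "rz": 0, "jaw": 5},
  {"x": 0, "y": 0, "z": 0, "rx": 0, "ry": 0, "rz": 0, "jaw": 5.5},
  {"x": 0, "y": 0, "z": 0, "rx": 0, "ry": 0, "rz": 0, "jaw": 5.5},
  {"x": 0, "y": 0, "z": -1, "rx": 0, "ry": 0, "rz": 0, "jaw": 5.5},
])

```text
clock: 22.4
tool_pos: [0.5104, -0.271, 0.0428]
eef_rot: [0.302, 0.953, 0.0, -0.001]
contact_force: [-0.4, -0.3, -0.3]
opening: 0.623
finger_force: 0.0
```

Emit:
send_rows([
  {"x": 0, "y": 0, "z": -3, "rx": 0, "ry": 0, "rz": 0, "jaw": 5.5},
  {"x": 0, "y": 0, "z": -4, "rx": 0, "ry": 0, "rz": 0, "jaw": 5.5},
  {"x": 0, "y": 0, "z": -4, "rx": 0, "ry": 0, "rz": 0, "jaw": 7.2},
  {"x": 0, "y": 0, "z": -3, "rx": 0, "ry": 0, "rz": 0, "jaw": 7.2},
  {"x": 0, "y": 0, "z": 0, "rx": 0, "ry": 0, "rz": 0, "jaw": 7.2},
])

```text
clock: 22.9
tool_pos: [0.5138, -0.2725, 0.1885]
eef_rot: [0.303, 0.953, -0.0, 0.004]
contact_force: [0.8, 0.4, -0.6]
opening: 0.813
finger_force: 0.0
```

```bash
python3 -c "
from h import *
c=snapshot('top');a=c['img'].astype(int)
for t in (45,55,65):
    m=(a.max(2)<t).astype(np.uint8)
    k=blobs(m,(80,170,140,235));P=np.array([ray(c,u,v,.046)[:2]*1000 for u,v in k[:,0]],np.float32)
    M=cv2.moments(P);r=cv2.minAreaRect(P);print(t,r,M['m10']/M['m00'],M['m01']/M['m00'])
go(568,410.4,150,-48.2)
cv2.imwrite('pics/c4.png',cv2.resize(np.ascontiguousarray(a[170:240,80:150].astype(np.uint8)[:,:,::-1]),None,fx=7,fy=7,interpolation=cv2.INTER_NEAREST))"
```

```text
45 ((547.6962890625, 383.22247314453125), (8.21169376373291, 35.60612869262695), 60.94521713256836) 541.031977299251 384.0810280848704
55 ((548.5602416992188, 395.179931640625), (29.0738468170166, 52.8407096862793), 38.212127685546875) 550.0889113366721 395.36079830578
65 ((560.7757568359375, 404.0874328613281), (61.55126190185547, 54.1654052734375), 41.673152923583984) 562.6446250389404 406.0797775129003
t 22.95 pos [ 512.4 -272.1  186.2] head 54.8 tilt [ 0.005 -0.001  1.   ] shift cm [34.86 58.94  3.51] rz 1.797 F [-0.16  0.89 -0.02] open 0.815 ff 0.0 q7 1.08
```

View pics/c4.png

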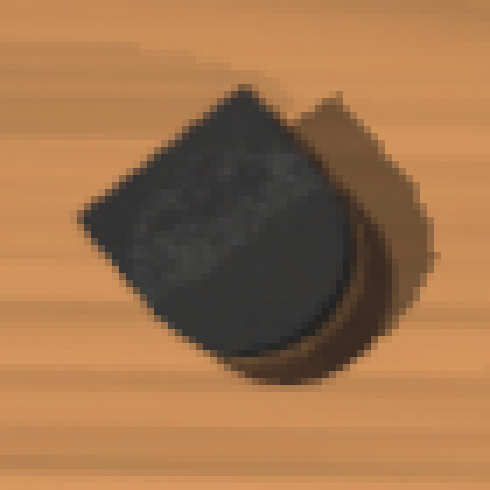

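Emit:
send_rows([
  {"x": 0, "y": 0, "z": 0, "rx": 0, "ry": 0, "rz": 0.14, "jaw": 7.2},
  {"x": 0, "y": 0, "z": 0, "rx": 0, "ry": 0, "rz": 0.14, "jaw": 7.2},
  {"x": 0, "y": 0, "z": 0, "rx": 0, "ry": 0, "rz": 0.14, "jaw": 7.2},
  {"x": 0, "y": 0, "z": 0, "rx": 0, "ry": 0, "rz": 0.14, "jaw": 7.2},
  {"x": 0, "y": 0, "z": 0, "rx": 0, "ry": 0, "rz": 0.14, "jaw": 7.2},
])

```text
clock: 23.45
tool_pos: [0.5102, -0.2711, 0.1823]
eef_rot: [0.613, 0.79, -0.0, -0.001]
contact_force: [0.6, 0.7, 0.1]
opening: 0.818
finger_force: 0.0
```

Emit:
send_rows([
  {"x": 0, "y": 0, "z": 0, "rx": 0, "ry": 0, "rz": 0.14, "jaw": 7.2},
  {"x": 0, "y": 0, "z": 0, "rx": 0, "ry": 0, "rz": 0.14, "jaw": 7.2},
  {"x": 0, "y": 0, "z": 0, "rx": 0, "ry": 0, "rz": 0.14, "jaw": 7.2},
  {"x": 0, "y": 0, "z": 0, "rx": 0, "ry": 0, "rz": 0.14, "jaw": 7.2},
  {"x": 0, "y": 0, "z": 0, "rx": 0, "ry": 0, "rz": 0.14, "jaw": 7.2},
])

```text
clock: 23.95
tool_pos: [0.5102, -0.271, 0.1823]
eef_rot: [0.847, 0.532, -0.001, -0.001]
contact_force: [0.4, 0.4, 0.3]
opening: 0.819
finger_force: 0.0
```

Emit:
send_rows([
  {"x": 0, "y": 0, "z": 0, "rx": 0, "ry": 0, "rz": 0.14, "jaw": 7.2},
  {"x": 0, "y": 0, "z": 0, "rx": 0, "ry": 0, "rz": 0.14, "jaw": 7.2},
  {"x": 0, "y": 0, "z": 0, "rx": 0, "ry": 0, "rz": 0.12, "jaw": 7.2},
  {"x": 0, "y": 0, "z": 0, "rx": 0, "ry": 0, "rz": 0, "jaw": 7.2},
  {"x": 0, "y": 0, "z": 0, "rx": 0, "ry": 0, "rz": 0, "jaw": 7.2},
])

```text
clock: 24.45
tool_pos: [0.5107, -0.2711, 0.1828]
eef_rot: [0.934, 0.357, -0.001, -0.001]
contact_force: [0.8, -0.3, 0.7]
opening: 0.816
finger_force: 0.0
```

```bash
python3 -c "
from h import *
go(567.5,410,150,-48.3)"
```

```text
t 24.45 pos [ 510.7 -271.1  182.8] head -48.2 tilt [0.001 0.002 1.   ] shift cm [ 49.65 -46.97   3.3 ] rz 0.002 F [ 0.76 -0.27  0.69] open 0.816 ff 0.0 q7 -0.2
```

Emit:
send_rows([
  {"x": 3.3, "y": -3.1, "z": 0, "rx": 0, "ry": 0, "rz": 0, "jaw": 7.2},
  {"x": 3.3, "y": -3.1, "z": 0, "rx": 0, "ry": 0, "rz": 0, "jaw": 7.2},
  {"x": 3.3, "y": -3.1, "z": 0, "rx": 0, "ry": 0, "rz": 0, "jaw": 7.2},
  {"x": 3.3, "y": -3.1, "z": 0, "rx": 0, "ry": 0, "rz": 0, "jaw": 7.2},
  {"x": 3.3, "y": -3.1, "z": 0, "rx": 0, "ry": 0, "rz": 0, "jaw": 7.2},
])

```text
clock: 24.95
tool_pos: [0.5313, -0.0443, 0.1834]
eef_rot: [0.934, 0.356, -0.0, -0.0]
contact_force: [0.8, 0.9, 0.2]
opening: 0.818
finger_force: 0.0
```

Emit:
send_rows([
  {"x": 3.3, "y": -3.1, "z": 0, "rx": 0, "ry": 0, "rz": 0, "jaw": 7.2},
  {"x": 3.3, "y": -3.1, "z": 0, "rx": 0, "ry": 0, "rz": 0, "jaw": 7.2},
  {"x": 3.3, "y": -3.1, "z": 0, "rx": 0, "ry": 0, "rz": 0, "jaw": 7.2},
  {"x": 3.3, "y": -3.1, "z": 0, "rx": 0, "ry": 0, "rz": 0, "jaw": 7.2},
  {"x": 3.3, "y": -3.1, "z": 0, "rx": 0, "ry": 0, "rz": 0, "jaw": 7.2},
])

```text
clock: 25.45
tool_pos: [0.5515, 0.1812, 0.1834]
eef_rot: [0.934, 0.357, -0.0, -0.0]
contact_force: [0.4, 0.0, -0.1]
opening: 0.817
finger_force: 0.0
```

Emit:
send_rows([
  {"x": 3.3, "y": -3.1, "z": 0, "rx": 0, "ry": 0, "rz": 0, "jaw": 7.2},
  {"x": 3.3, "y": -3.2, "z": 0, "rx": 0, "ry": 0, "rz": 0, "jaw": 7.2},
  {"x": 3.3, "y": -3.2, "z": 0, "rx": 0, "ry": 0, "rz": 0, "jaw": 7.2},
  {"x": 3.3, "y": -3.2, "z": 0, "rx": 0, "ry": 0, "rz": 0, "jaw": 7.2},
  {"x": 3.3, "y": -3.2, "z": 0, "rx": 0, "ry": 0, "rz": 0, "jaw": 7.2},
])

```text
clock: 25.95
tool_pos: [0.5691, 0.4095, 0.1832]
eef_rot: [0.934, 0.357, -0.001, 0.0]
contact_force: [0.6, 0.1, -0.5]
opening: 0.818
finger_force: 0.0
```

Emit:
send_rows([
  {"x": 0, "y": 0, "z": 2.5, "rx": 0, "ry": 0, "rz": 0, "jaw": 7.2},
  {"x": 0, "y": 0, "z": 2.5, "rx": 0, "ry": 0, "rz": 0, "jaw": 7.2},
  {"x": 0, "y": 0, "z": 2.5, "rx": 0, "ry": 0, "rz": 0, "jaw": 7.2},
  {"x": 0, "y": 0, "z": 2, "rx": 0, "ry": 0, "rz": 0, "jaw": 7.2},
  {"x": 0, "y": 0, "z": 0, "rx": 0, "ry": 0, "rz": 0, "jaw": 7.2},
])

```text
clock: 26.45
tool_pos: [0.567, 0.4065, 0.0849]
eef_rot: [0.934, 0.356, -0.004, 0.001]
contact_force: [0.5, 0.2, 0.2]
opening: 0.814
finger_force: 0.0
```

```bash
python3 -c "
from h import *
go(567.5,410,22,-48.3)"
```

```text
t 26.45 pos [567.  406.5  84.9] head -48.3 tilt [0.007 0.002 1.   ] shift cm [ 0.31 -0.22  6.29] rz 0.001 F [0.48 0.16 0.21] open 0.814 ff 0.0 q7 -1.18
```

Emit:
send_rows([
  {"x": 0, "y": 0, "z": 2, "rx": 0, "ry": 0, "rz": 0, "jaw": 7.2},
  {"x": 0, "y": 0, "z": 1, "rx": 0, "ry": 0, "rz": 0, "jaw": 7.2},
  {"x": 0, "y": 0, "z": 0, "rx": 0, "ry": 0, "rz": 0, "jaw": 7.2},
  {"x": 0, "y": 0, "z": 0, "rx": 0, "ry": 0, "rz": 0, "jaw": 7.2},
  {"x": 0, "y": 0, "z": 0, "rx": 0, "ry": 0, "rz": 0, "jaw": 7.2},
])

```text
clock: 26.95
tool_pos: [0.5702, 0.4083, 0.0599]
eef_rot: [0.935, 0.356, 0.001, -0.0]
contact_force: [0.6, -0.8, -0.2]
opening: 0.817
finger_force: 0.0
```

```bash
python3 -c "
from h import *
go(567.5,410,22,-48.3)"
```

```text
t 26.95 pos [570.2 408.3  59.9] head -48.3 tilt [-0.002 -0.     1.   ] shift cm [-0.1  -0.31  3.79] rz -0.001 F [ 0.56 -0.77 -0.22] open 0.817 ff 0.0 q7 -1.17
```

Emit:
send_rows([
  {"x": 0, "y": -0.25, "z": 2, "rx": 0, "ry": 0, "rz": 0, "jaw": 7.2},
  {"x": 0, "y": 0, "z": 1.6, "rx": 0, "ry": 0, "rz": 0, "jaw": 7.2},
  {"x": 0, "y": 0, "z": 0, "rx": 0, "ry": 0, "rz": 0, "jaw": 7.2},
  {"x": 0, "y": 0, "z": 0, "rx": 0, "ry": 0, "rz": 0, "jaw": 7.2},
  {"x": 0, "y": 0, "z": 0, "rx": 0, "ry": 0, "rz": 0, "jaw": 4.8},
])

```text
clock: 27.45
tool_pos: [0.5686, 0.4099, 0.0235]
eef_rot: [0.935, 0.355, 0.001, -0.0]
contact_force: [0.2, -0.5, 0.2]
opening: 0.752
finger_force: 0.0
```

Emit:
send_rows([
  {"x": 0, "y": 0, "z": 0, "rx": 0, "ry": 0, "rz": 0, "jaw": 4.8},
  {"x": 0, "y": 0, "z": 0, "rx": 0, "ry": 0, "rz": 0, "jaw": 4.8},
  {"x": 0, "y": 0, "z": 0, "rx": 0, "ry": 0, "rz": 0, "jaw": 4.8},
  {"x": 0, "y": 0, "z": 0, "rx": 0, "ry": 0, "rz": 0, "jaw": 4.8},
  {"x": 0, "y": 0, "z": 0, "rx": 0, "ry": 0, "rz": 0, "jaw": 4.8},
], grip_force=20)

```text
clock: 27.95
tool_pos: [0.5684, 0.41, 0.0235]
eef_rot: [0.935, 0.355, 0.001, -0.0]
contact_force: [-0.6, -1.1, 4.9]
opening: 0.605
finger_force: 20.0
```

```bash
python3 -c "
from h import *
go(567.5,410,22,-48.3)"
```

```text
t 27.95 pos [568.4 410.   23.5] head -48.4 tilt [-0.001 -0.     1.   ] shift cm [-0.07 -0.06  0.15] rz -0.001 F [-0.57 -1.09  4.9 ] open 0.605 ff 20.0 q7 -1.16
```

Emit:
send_rows([
  {"x": 0, "y": 0, "z": -1, "rx": 0, "ry": 0, "rz": 0, "jaw": 4.8},
  {"x": 0, "y": 0, "z": -2.5, "rx": 0, "ry": 0, "rz": 0, "jaw": 4.8},
  {"x": 0, "y": 0, "z": -4, "rx": 0, "ry": 0, "rz": 0, "jaw": 4.8},
  {"x": 0, "y": 0, "z": -4, "rx": 0, "ry": 0, "rz": 0, "jaw": 4.8},
  {"x": 0, "y": 0, "z": -1.5, "rx": 0, "ry": 0, "rz": 0, "jaw": 4.8},
])

```text
clock: 28.45
tool_pos: [0.5698, 0.4106, 0.1572]
eef_rot: [0.935, 0.355, 0.003, -0.001]
contact_force: [0.9, 1.0, 0.0]
opening: 0.611
finger_force: 20.0
```

```bash
python3 -c "
from h import *
go(598.8,-167.5,155,92)"
```

```text
t 28.45 pos [569.8 410.6 157.2] head -48.4 tilt [-0.006 -0.001  1.   ] shift cm [-3.625e+01  4.513e+01  4.000e-02] rz -2.45 F [0.91 0.96 0.03] open 0.611 ff 20.0 q7 -1.21
```

Emit:
send_rows([
  {"x": -1.2, "y": 1.5, "z": 0, "rx": 0, "ry": 0, "rz": 0, "jaw": 4.8},
  {"x": -2.6, "y": 3.2, "z": 0, "rx": 0, "ry": 0, "rz": 0, "jaw": 4.8},
  {"x": -2.6, "y": 3.2, "z": 0, "rx": 0, "ry": 0, "rz": 0, "jaw": 4.8},
  {"x": -2.6, "y": 3.2, "z": 0, "rx": 0, "ry": 0, "rz": 0, "jaw": 4.8},
  {"x": -2.6, "y": 3.2, "z": 0, "rx": 0, "ry": 0, "rz": 0, "jaw": 4.8},
])

```text
clock: 28.95
tool_pos: [0.5752, 0.2243, 0.1519]
eef_rot: [0.935, 0.356, -0.001, -0.0]
contact_force: [0.2, -0.4, -0.5]
opening: 0.612
finger_force: 20.0
```

Emit:
send_rows([
  {"x": -2.6, "y": 3.2, "z": 0, "rx": 0, "ry": 0, "rz": 0, "jaw": 4.8},
  {"x": -2.6, "y": 3.2, "z": 0, "rx": 0, "ry": 0, "rz": 0, "jaw": 4.8},
  {"x": -2.6, "y": 3.2, "z": 0, "rx": 0, "ry": 0, "rz": 0, "jaw": 4.8},
  {"x": -2.6, "y": 3.2, "z": 0, "rx": 0, "ry": 0, "rz": 0, "jaw": 4.8},
  {"x": -2.6, "y": 3.3, "z": 0, "rx": 0, "ry": 0, "rz": 0, "jaw": 4.8},
])

```text
clock: 29.45
tool_pos: [0.5851, 0.0179, 0.152]
eef_rot: [0.935, 0.356, -0.001, -0.0]
contact_force: [0.6, -0.2, -1.5]
opening: 0.613
finger_force: 20.0
```

Emit:
send_rows([
  {"x": -2.6, "y": 3.3, "z": 0, "rx": 0, "ry": 0, "rz": 0, "jaw": 4.8},
  {"x": -2.6, "y": 3.3, "z": 0, "rx": 0, "ry": 0, "rz": 0, "jaw": 4.8},
  {"x": -2.6, "y": 3.3, "z": 0, "rx": 0, "ry": 0, "rz": 0, "jaw": 4.8},
  {"x": -2.6, "y": 3.3, "z": 0, "rx": 0, "ry": 0, "rz": 0, "jaw": 4.8},
  {"x": -1.2, "y": 1.5, "z": 0, "rx": 0, "ry": 0, "rz": -0.05, "jaw": 4.8},
])

```text
clock: 29.95
tool_pos: [0.5957, -0.1735, 0.1522]
eef_rot: [0.926, 0.377, -0.001, 0.001]
contact_force: [-0.4, -0.1, -0.4]
opening: 0.609
finger_force: 20.0
```

Emit:
send_rows([
  {"x": 0, "y": 0, "z": 0, "rx": 0, "ry": 0, "rz": -0.1, "jaw": 4.8},
  {"x": 0, "y": 0, "z": 0, "rx": 0, "ry": 0, "rz": -0.12, "jaw": 4.8},
  {"x": 0, "y": 0, "z": 0, "rx": 0, "ry": 0, "rz": -0.12, "jaw": 4.8},
  {"x": 0, "y": 0, "z": 0, "rx": 0, "ry": 0, "rz": -0.12, "jaw": 4.8},
  {"x": 0, "y": 0, "z": 0, "rx": 0, "ry": 0, "rz": -0.12, "jaw": 4.8},
])

```text
clock: 30.45
tool_pos: [0.5963, -0.1674, 0.1518]
eef_rot: [0.777, 0.63, -0.001, -0.001]
contact_force: [-0.8, 0.1, -1.2]
opening: 0.609
finger_force: 20.0
```

Emit:
send_rows([
  {"x": 0, "y": 0, "z": 0, "rx": 0, "ry": 0, "rz": -0.12, "jaw": 4.8},
  {"x": 0, "y": 0, "z": 0, "rx": 0, "ry": 0, "rz": -0.12, "jaw": 4.8},
  {"x": 0, "y": 0, "z": 0, "rx": 0, "ry": 0, "rz": -0.12, "jaw": 4.8},
  {"x": 0, "y": 0, "z": 0, "rx": 0, "ry": 0, "rz": -0.12, "jaw": 4.8},
  {"x": 0, "y": 0, "z": 0, "rx": 0, "ry": 0, "rz": -0.12, "jaw": 4.8},
])

```text
clock: 30.95
tool_pos: [0.5962, -0.1675, 0.1518]
eef_rot: [0.556, 0.831, -0.0, -0.001]
contact_force: [-0.7, 0.5, -1.1]
opening: 0.609
finger_force: 20.0
```

Emit:
send_rows([
  {"x": 0, "y": 0, "z": 0, "rx": 0, "ry": 0, "rz": -0.12, "jaw": 4.8},
  {"x": 0, "y": 0, "z": 0, "rx": 0, "ry": 0, "rz": -0.12, "jaw": 4.8},
  {"x": 0, "y": 0, "z": 0, "rx": 0, "ry": 0, "rz": -0.12, "jaw": 4.8},
  {"x": 0, "y": 0, "z": 0, "rx": 0, "ry": 0, "rz": -0.12, "jaw": 4.8},
  {"x": 0, "y": 0, "z": 0, "rx": 0, "ry": 0, "rz": -0.12, "jaw": 4.8},
])

```text
clock: 31.45
tool_pos: [0.5962, -0.1676, 0.1518]
eef_rot: [0.286, 0.958, -0.0, -0.001]
contact_force: [-0.4, -0.9, -0.9]
opening: 0.608
finger_force: 20.0
```

Emit:
send_rows([
  {"x": 0, "y": 0, "z": 0, "rx": 0, "ry": 0, "rz": -0.12, "jaw": 4.8},
  {"x": 0, "y": 0, "z": 0, "rx": 0, "ry": 0, "rz": -0.12, "jaw": 4.8},
  {"x": 0, "y": 0, "z": 0, "rx": 0, "ry": 0, "rz": -0.12, "jaw": 4.8},
  {"x": 0, "y": 0, "z": 0, "rx": 0, "ry": 0, "rz": -0.08, "jaw": 4.8},
  {"x": 0, "y": 0, "z": 0, "rx": 0, "ry": 0, "rz": 0, "jaw": 4.8},
])

```text
clock: 31.95
tool_pos: [0.5962, -0.1678, 0.1518]
eef_rot: [0.072, 0.997, 0.0, -0.001]
contact_force: [-0.4, 0.2, -1.1]
opening: 0.612
finger_force: 20.0
```

```bash
python3 -c "
from h import *
go(598.8,-167.5,60,92)"
```

```text
t 31.95 pos [ 596.2 -167.8  151.8] head 81.7 tilt [-0.002 -0.001  1.   ] shift cm [-0.27  0.06  9.18] rz -0.18 F [-0.43  0.16 -1.11] open 0.612 ff 20.0 q7 1.24
```

Emit:
send_rows([
  {"x": -0.27, "y": 0, "z": 1.5, "rx": 0, "ry": 0, "rz": -0.09, "jaw": 4.8},
  {"x": 0, "y": 0, "z": 2.5, "rx": 0, "ry": 0, "rz": -0.09, "jaw": 4.8},
  {"x": 0, "y": 0, "z": 2.5, "rx": 0, "ry": 0, "rz": 0, "jaw": 4.8},
  {"x": 0, "y": 0, "z": 2, "rx": 0, "ry": 0, "rz": 0, "jaw": 4.8},
  {"x": 0, "y": 0, "z": 0.7, "rx": 0, "ry": 0, "rz": 0, "jaw": 4.8},
])

```text
clock: 32.45
tool_pos: [0.5978, -0.1679, 0.0582]
eef_rot: [-0.017, 1.0, 0.0, -0.002]
contact_force: [-0.2, 0.6, -0.5]
opening: 0.609
finger_force: 20.0
```

Emit:
send_rows([
  {"x": 0, "y": 0, "z": 0, "rx": 0, "ry": 0, "rz": 0, "jaw": 4.8},
  {"x": 0, "y": 0, "z": 0, "rx": 0, "ry": 0, "rz": 0, "jaw": 4.8},
  {"x": 0, "y": 0, "z": 0, "rx": 0, "ry": 0, "rz": 0, "jaw": 4.8},
  {"x": 0, "y": 0, "z": 0, "rx": 0, "ry": 0, "rz": 0, "jaw": 4.8},
  {"x": 0, "y": 0, "z": 0, "rx": 0, "ry": 0, "rz": 0, "jaw": 4.8},
])

```text
clock: 32.95
tool_pos: [0.6001, -0.1683, 0.0614]
eef_rot: [-0.018, 1.0, -0.0, 0.001]
contact_force: [0.3, -0.6, -1.6]
opening: 0.612
finger_force: 20.0
```

```bash
python3 -c "
from h import *
go(598.8,-167.5,29.5,92)
c=snapshot('side');a=c['img'][:,:,::-1]
cv2.imwrite('pics/s5.png',cv2.resize(a[130:250,220:400],None,fx=3,fy=3))"
```

```text
t 32.95 pos [ 600.1 -168.3   61.4] head 92.0 tilt [0.001 0.    1.   ] shift cm [0.13 0.08 3.19] rz 0.0 F [ 0.3  -0.63 -1.6 ] open 0.612 ff 20.0 q7 1.32
```

View pics/s5.png

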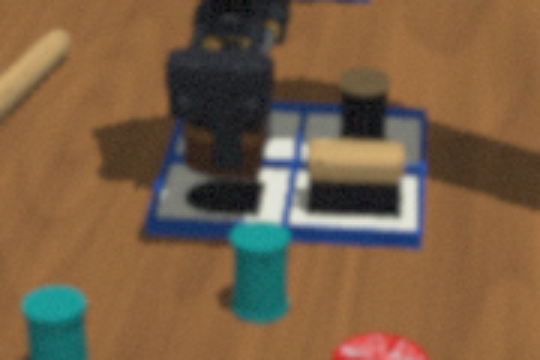

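The heel hovers over its D (silhouette at about px (296,195)), and the spool and brush stand in place. Lowering.

Emit:
send_rows([
  {"x": 0.1, "y": 0, "z": 1.3, "rx": 0, "ry": 0, "rz": 0, "jaw": 4.8},
  {"x": 0, "y": 0, "z": 1.2, "rx": 0, "ry": 0, "rz": 0, "jaw": 4.8},
  {"x": 0, "y": 0, "z": 0.4, "rx": 0, "ry": 0, "rz": 0, "jaw": 4.8},
  {"x": 0, "y": 0, "z": 0, "rx": 0, "ry": 0, "rz": 0, "jaw": 4.8},
  {"x": 0, "y": 0, "z": 0, "rx": 0, "ry": 0, "rz": 0, "jaw": 4.8},
])

```text
clock: 33.5
tool_pos: [0.5987, -0.168, 0.0314]
eef_rot: [-0.018, 1.0, 0.0, -0.0]
contact_force: [-0.5, -0.4, -1.0]
opening: 0.607
finger_force: 20.0
```

Emit:
send_rows([
  {"x": 0, "y": 0, "z": 0.1, "rx": 0, "ry": 0, "rz": 0, "jaw": 4.8},
  {"x": 0, "y": 0, "z": 0.1, "rx": 0, "ry": 0, "rz": 0, "jaw": 4.8},
  {"x": 0, "y": 0, "z": 0, "rx": 0, "ry": 0, "rz": 0, "jaw": 4.8},
  {"x": 0, "y": 0, "z": 0, "rx": 0, "ry": 0, "rz": 0, "jaw": 4.8},
  {"x": 0, "y": 0, "z": 0, "rx": 0, "ry": 0, "rz": 0, "jaw": 4.8},
])

```text
clock: 34.0
tool_pos: [0.5988, -0.1682, 0.0298]
eef_rot: [-0.018, 1.0, 0.0, 0.0]
contact_force: [0.4, -0.6, -1.2]
opening: 0.61
finger_force: 20.0
```

Emit:
send_rows([
  {"x": 0, "y": 0, "z": 0.1, "rx": 0, "ry": 0, "rz": 0, "jaw": 4.8},
  {"x": 0, "y": 0, "z": 0, "rx": 0, "ry": 0, "rz": 0, "jaw": 4.8},
  {"x": 0, "y": 0, "z": 0, "rx": 0, "ry": 0, "rz": 0, "jaw": 4.8},
  {"x": 0, "y": 0, "z": 0, "rx": 0, "ry": 0, "rz": 0, "jaw": 6},
  {"x": 0, "y": 0, "z": 0, "rx": 0, "ry": 0, "rz": 0, "jaw": 6.6},
])

```text
clock: 34.5
tool_pos: [0.5988, -0.1682, 0.0286]
eef_rot: [-0.018, 1.0, 0.0, 0.0]
contact_force: [0.2, -0.5, -0.3]
opening: 0.741
finger_force: 0.0
```

Emit:
send_rows([
  {"x": 0, "y": 0, "z": 0, "rx": 0, "ry": 0, "rz": 0, "jaw": 6.6},
  {"x": 0, "y": 0, "z": -1, "rx": 0, "ry": 0, "rz": 0, "jaw": 6.6},
  {"x": 0, "y": 0, "z": -3, "rx": 0, "ry": 0, "rz": 0, "jaw": 6.6},
  {"x": 0, "y": 0, "z": -4, "rx": 0, "ry": 0, "rz": 0, "jaw": 6.6},
  {"x": 0, "y": 0, "z": -4, "rx": 0, "ry": 0, "rz": 0, "jaw": 6.6},
])

```text
clock: 35.0
tool_pos: [0.5984, -0.168, 0.1503]
eef_rot: [-0.018, 1.0, 0.0, -0.0]
contact_force: [0.4, 0.4, 0.5]
opening: 0.749
finger_force: 0.0
```

Emit:
send_rows([
  {"x": 0, "y": 4, "z": -3, "rx": 0, "ry": 0, "rz": 0, "jaw": 6.6},
  {"x": 0, "y": 4.5, "z": 0, "rx": 0, "ry": 0, "rz": 0, "jaw": 6.6},
  {"x": 0, "y": 4.5, "z": 0, "rx": 0, "ry": 0, "rz": 0, "jaw": 6.6},
  {"x": 0, "y": 4.5, "z": 0, "rx": 0, "ry": 0, "rz": 0, "jaw": 6.6},
  {"x": 0, "y": 4.5, "z": 0, "rx": 0, "ry": 0, "rz": 0, "jaw": 6.6},
])

```text
clock: 35.5
tool_pos: [0.5908, 0.0534, 0.1796]
eef_rot: [-0.018, 1.0, 0.0, 0.0]
contact_force: [0.2, 0.7, -0.2]
opening: 0.749
finger_force: 0.0
```

Emit:
send_rows([
  {"x": 0, "y": 4.5, "z": 0, "rx": 0, "ry": 0, "rz": 0, "jaw": 6.6},
  {"x": 0, "y": 4.5, "z": 0, "rx": 0, "ry": 0, "rz": 0, "jaw": 6.6},
  {"x": 0, "y": 4, "z": 0, "rx": 0, "ry": 0, "rz": 0, "jaw": 6.6},
  {"x": 0, "y": 0, "z": 0, "rx": 0, "ry": 0, "rz": 0, "jaw": 6.6},
  {"x": 0, "y": 0, "z": 0, "rx": 0, "ry": 0, "rz": 0, "jaw": 6.6},
])

```text
clock: 36.0
tool_pos: [0.586, 0.1827, 0.1792]
eef_rot: [-0.019, 1.0, 0.0, 0.0]
contact_force: [0.4, -0.2, -0.1]
opening: 0.754
finger_force: 0.0
```

```bash
python3 -c "
from h import *
go(598.8,-167.5,29.5,92)
c=snapshot('top');d=snapshot('side')
a=c['img'][140:290,340:540,::-1];b=d['img'][140:290,220:420,::-1]
cv2.imwrite('pics/f.png',cv2.resize(np.hstack([a,b]),None,fx=2,fy=2))
for n,bx,k,z in [('heel',(405,165,455,215),'dark',.052),('brush',(405,217,460,268),'pale',.054),('spool',(463,217,512,266),'pale',.064),('roll',(460,166,508,212),'grey',.052),('slim',(150,220,185,250),'pale',.058)]:
    r=top(c,bx,k,z);print(n,r[0],r[1])"
```

```text
t 36.0 pos [586.  182.7 179.2] head 92.2 tilt [ 0. -0.  1.] shift cm [  0.05 -35.04  14.97] rz 0.003 F [ 0.38 -0.18 -0.05] open 0.754 ff 0.0 q7 0.86
heel [ 606.4 -182.9] [60.5 18.2 19.5]
brush [ 484.2 -184.2] [ 3.5 21.5 88.8]
spool [ 510.  -268.2] [37.4 37.6  1. ]
roll [ 601.6 -254.5] [83.4 87.9  1.1]
slim [508.6 310.6] [28.4 27.7  3. ]
```

View pics/f.png

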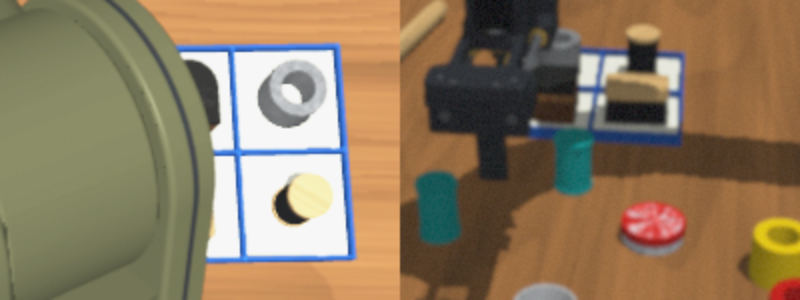

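Emit:
send_rows([
  {"x": 1.5, "y": 4.5, "z": -1, "rx": 0, "ry": 0, "rz": 0, "jaw": 6.6},
  {"x": 1.5, "y": 4.5, "z": -1, "rx": 0, "ry": 0, "rz": 0, "jaw": 6.6},
  {"x": 1.5, "y": 4.5, "z": -1, "rx": 0, "ry": 0, "rz": 0, "jaw": 6.6},
  {"x": 1.5, "y": 4.5, "z": -1, "rx": 0, "ry": 0, "rz": 0, "jaw": 6.6},
  {"x": 1.5, "y": 4.5, "z": -1, "rx": 0, "ry": 0, "rz": 0, "jaw": 6.6},
])

```text
clock: 36.6
tool_pos: [0.5041, 0.403, 0.2293]
eef_rot: [-0.016, 1.0, -0.001, 0.0]
contact_force: [0.3, 0.4, -0.6]
opening: 0.746
finger_force: 0.0
```

```bash
python3 -c "
from h import *
c=snapshot('top');d=snapshot('side')
a=c['img'][140:290,340:540,::-1];b=d['img'][140:290,220:420,::-1]
cv2.imwrite('pics/f2.png',cv2.resize(np.hstack([a,b]),None,fx=2,fy=2))
for n,bx,k,z in [('heel',(407,167,454,213),'dark',.052),('brush',(409,220,458,265),'pale',.054),('spool',(463,217,512,266),'pale',.064)]:
    r=top(c,bx,k,z);print(n,r[0],r[1])"
```

```text
heel [ 603.2 -163. ] [57.4 57.4  1.1]
brush [ 506.8 -166.9] [70.4 34.6  4. ]
spool [ 510.  -268.1] [37.2 37.9 88.2]
```

View pics/f2.png

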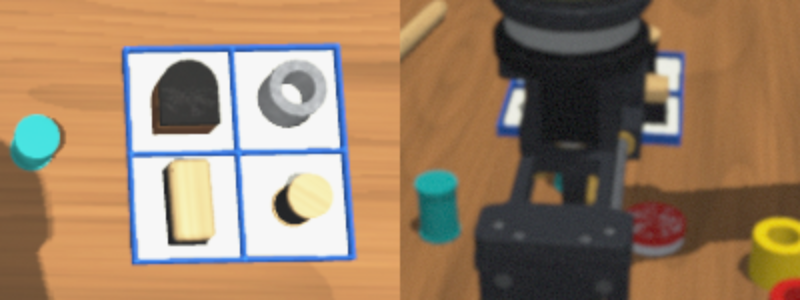

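All four stand upright within about 5 mm of their pad centres, and the arm is clear. Handing in.

```bash
python3 -c "
from plant import *
print(finish_job())"
```

```text
the job is handed in; nothing more can be done
None
```

I handed the job in at about 37 s. The heel block, brush, spool and tape roll stand upright, each on its own pad: brush and spool measured within about 5 mm of centre, heel about 6 mm (some of its side was caught in that measurement), roll judged by eye and its 1 mm release position. The small heel block and slim spool were never touched. No verdict was returned.

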